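# Load the drilling jig and fit its dowelled lid

### The arm

A 6-joint arm with a two-finger parallel gripper is mounted at the origin on the work surface; the furniture and walls round the work are solid. World frame = base frame: x ahead of the robot, y to its left, z up, the work surface at z = 0. Lengths are in m, angles in rad, forces in N, time in s.
With the tool pointing down it reaches from about 0.275 to 0.725 m from the base axis. Payload 5.6 kg.
Tool frame: the origin (TCP) lies on the centre line of the jaws, within the pads' length; the fingertips stand 11 mm ahead of it and the grasp point (between the pads) lies 8 mm behind it; z points along the fingers, x is the direction in which the jaws open and shut, and the axes are right-handed (so a half turn about z gives the same grasp; the last joint's range is limited). The gripper opens to 85 mm and grips with 20 to 120 N. Pads are 22 mm wide; open, the fingers measure 114 mm over their backs; the gripper's body (76 mm by 85 mm) begins 54 mm behind the grasp point. The pads swing forward as they close: fully open they stand 13 mm farther back than shut.
Start: joints at [-0.821, 0.255, 0.108, 0, -1.424, -0.285], TCP at [0.247, -0.492, 0.242] pointing down, gripper open.
Joint ranges: [-2.95, 2.95], [-1.21, 1.97], [-1.09, 1.5], [-2.87, 1.71], [-2.94, -0.07], [-3.05, 3.05]. Speed limits (rad/s): [2.57, 2.57, 3.14, 3.14, 3.14, 3.14].

### API

Orientations are given as [roll, pitch, yaw] about the fixed x, y, z axes, in that order (R = Rz(yaw) Ry(pitch) Rx(roll)).
In Python, from bench import env, read_camera, camera_info, finish_job gives the robot as it stands.
- The arm moves only by the tool send_rows, never from a script. Its argument "increments" is a list that holds one entry, the list of rows, each a list of 4 numbers: the shift along the tool's x, y, z in m, then the turn about the tool's z in rad. A call has 1 to 8 rows; each row is the pose to reach, as a shift and turn from the pose commanded when the call began, along the tool's axes at that moment; what a row does not reach only later rows make up. A row lasts 1/10 s, in which the tool goes at most 50 mm and 8.59 degrees, less where a joint would pass 70% of its speed; a pose out of reach is approached as far as the arm can. A call with a gripper value outside its range is refused whole. "claw" is the finger opening in m, from 0 to 0.0854, set as the call begins (left out, the last holds). The fingers move at their own pace and stop on an object; "force" is the grip in N (left out, the last holds). Time passes only in rows, so rows that repeat a pose let the fingers close. It gives the time, the measured TCP pose, the force and the opening at its end, in the units of the state.
- env.sense(): the state, without advancing time (a new reading comes with each control period).
- read_camera(name): name is "side" or "top" or "wrist"; returns the picture (400x640x3 uint8, blue, green, red); there is no depth.
- camera_info(name): a dict with "intrinsics" (3x3 intrinsics, pixels), "extrinsics" (4x4, takes a point from world to camera coordinates); the wrist camera has in their place "hand_eye" (4x4, takes a point from camera to tool coordinates, whose origin is the TCP and whose axes are the tool frame's). Camera axes: x right, y up, looking along -z (the intrinsics and any distortion apply to the point x, -y, -z); pixel columns grow to the right and rows downward; lengths in m; the calibration is good to about 2 mm. A picture is of the moment at which its call begins: read the wrist's pose just before it. camera_info takes no time and is no camera call.
- finish_job(): hands the job in, once; it reports no verdict.
The state is a dict: "clock": time; "q": joint angles; "qvel": joint speeds; "joint_torque": joint torques, N m; "tool_pos": TCP position; "tcp_rot": TCP orientation; "ft_force": force on the tool from outside, world axes, zero at the start; "wrist_torque": the same for the moment, N m; "finger_gap": finger opening in m.
Only numpy, scipy, OpenCV 4.12 (cv2) and the standard library are available. Lean on these libraries where they do the work, as an engineer would, in place of code of your own. Each camera call takes 0.05 s, during which the arm holds its last target. There are 200 camera calls.

### The job

Get the drilling jig ready: lay every grooved wooden block flat in a channel of the jig, one block to a channel, with its groove facing straight up, lying along the channel and about midway along it. Blocks that lie on the wrong face have to be rolled over first. Then lower the metal lid level over the jig's two steel dowels until it rests fully home on both end walls, let go, and leave the glue bottle and the black tin where they are.

Things in the scene. Friction and masses are not known exactly. Their poses are not given: they have to be found in the camera images.
- jig: plywood drilling jig, fixed; base 110 (own x) x 244 (own y) x 10 mm. Origin: centre of its underside. Four open-ended channels along own x, each 40 mm wide, centred at own y -72, -24, 24, 72 mm; floor 10 mm over the bench. The 3 ribs between them are 8 mm wide, 8 mm above that floor. End walls (own |y| 92 to 122 mm) rise to 50 mm over the bench; a dowel stands in the middle of each
- pin_a (a point): foot of the steel dowel at the jig's own y = +108 mm, at wall-top height (50 mm over the bench); dowel 10 mm diameter, 23 mm tall, its top 8 mm tapering to 4.4 mm
- pin_b (a point): foot of the steel dowel at the jig's own y = -108 mm, at wall-top height (50 mm over the bench); dowel 10 mm diameter, 23 mm tall, its top 8 mm tapering to 4.4 mm
- channel_a (a point): middle of the floor of the channel at the jig's own y = -72 mm; x axis along the channel
- channel_b (a point): middle of the floor of the channel at the jig's own y = -24 mm; x axis along the channel
- channel_c (a point): middle of the floor of the channel at the jig's own y = +24 mm; x axis along the channel
- lid: loose aluminium plate 80 (own x) x 244 (own y) x 8 mm, 0.35 kg, flat on the bench, right way up. Origin: centre of its underside. Two through holes, 12 mm diameter, at own y +108 and -108 mm (either goes on either dowel). On top, in the middle, a black grip block 26 (x) x 16 (y) x 42 mm tall: pinch it across the 16 mm. Drill bushes stand 2 mm proud
- lid_grip (a point): point in the lid's grip block, on its axis, 36 mm above the lid's underside (14 mm below the block's top)
- hole_a (a point): centre of the lid's hole at own y = +108 mm, at the underside
- hole_b (a point): centre of the lid's hole at own y = -108 mm, at the underside
- block_1: hardwood block 36 x 56 x 36 mm, 0.06 kg; origin at its centre; y is its long axis; +z points out of the face with the groove (10 mm wide, 8 mm deep, full length). Lies on a long face at the start. In a channel its centre is 28 mm over the bench. May be absent
- block_2: second block, the same as block_1. May be absent
- block_3: third block, the same as block_1. May be absent
- glue_bottle: bystander: white glue bottle, 46 mm diameter, 101 mm tall; origin at the centre of its underside
- black_tin: bystander: small black tin, 54 mm diameter, 50 mm tall; origin at the centre of its underside
- channel_d (a point): middle of the floor of the channel at the jig's own y = +72 mm; x axis along the channel
- block_4: fourth block, the same as block_1. May be absent
- machine_vice: blue machine vice, fixed furniture between the jig and the blocks, 61 mm tall, not used: it covers world x 0.39 to 0.66, y -0.15 to 0.01 m. The bench is free for the blocks to its right (x 0.36 to 0.60, y -0.34 to -0.18 m) and for the lid left of the jig

How it is judged:
At the end, for the whole second after the job is handed in: Each block in its own channel: within 6 mm of its centre line, 14 mm of its middle, 4 mm of seated height, 0.15 rad of its direction, groove up within 0.1 rad. Lid on both dowels: within 2 mm of the wall tops, level within 0.03 rad, holes within 3 mm of dowels. All at rest, released (angle between each of block_1, block_2, block_3, block_4's own z axis and vertical below 0.1 rad and angle between the y axis of each of block_1, block_2, block_3, block_4 and the x axis of jig, either way round below 0.15 rad and x of block_1 in the frame of jig between -0.014 and 0.014 m and z of block_1 in the frame of jig between 0.024 and 0.032 m and (y of block_1 in the frame of jig between -0.078 and -0.066 m or y of block_1 in the frame of jig between -0.03 and -0.018 m or y of block_1 in the frame of jig between 0.018 and 0.03 m or y of block_1 in the frame of jig between 0.066 and 0.078 m) and linear speed of each of block_1, block_2, block_3, block_4, lid below 0.02 m/s and contact force between each of block_1, block_2, block_3, block_4, lid and the fingers below 0.1 N and x of block_2 in the frame of jig between -0.014 and 0.014 m and z of block_2 in the frame of jig between 0.024 and 0.032 m and (y of block_2 in the frame of jig between -0.078 and -0.066 m or y of block_2 in the frame of jig between -0.03 and -0.018 m or y of block_2 in the frame of jig between 0.018 and 0.03 m or y of block_2 in the frame of jig between 0.066 and 0.078 m) and x of block_3 in the frame of jig between -0.014 and 0.014 m and z of block_3 in the frame of jig between 0.024 and 0.032 m and (y of block_3 in the frame of jig between -0.078 and -0.066 m or y of block_3 in the frame of jig between -0.03 and -0.018 m or y of block_3 in the frame of jig between 0.018 and 0.03 m or y of block_3 in the frame of jig between 0.066 and 0.078 m) and x of block_4 in the frame of jig between -0.014 and 0.014 m and z of block_4 in the frame of jig between 0.024 and 0.032 m and (y of block_4 in the frame of jig between -0.078 and -0.066 m or y of block_4 in the frame of jig between -0.03 and -0.018 m or y of block_4 in the frame of jig between 0.018 and 0.03 m or y of block_4 in the frame of jig between 0.066 and 0.078 m) and z of each of hole_a, hole_b in the frame of jig below 0.052 m and (horizontal distance between hole_a and pin_a below 0.003 m or horizontal distance between hole_a and pin_b below 0.003 m) and (horizontal distance between hole_b and pin_a below 0.003 m or horizontal distance between hole_b and pin_b below 0.003 m) and angle between lid's own z axis and vertical below 0.03 rad); the robot touches nothing.
It fails at once if the glue bottle was shifted by more than 3 cm (distance of glue_bottle from where it was at the start of the episode above 0.03 m).
It fails at once if the black tin was shifted by more than 3 cm (distance of black_tin from where it was at the start of the episode above 0.03 m).
Of block_1, block_2, block_3, block_4 only 3 to 4 are there at a start; the rules pass over those that are not, and their reading is None.
At some moment in a run one of lid, block_1, block_2, block_3, block_4 may be knocked a few centimetres aside while the robot is not near it.
Once in a run the grip may slacken for a moment while it holds something.
It also fails if it takes over 210 s, if anything falls off the work surface, if the arm or the gripper's body presses on something with over 40 N, if the wrist force passes 120 N, or if a joint passes its speed limit or range.

## Working session

There is one attempt and no reset: what is moved stays moved. The work goes in short steps, Python scripts to look and compute and a tool call to move; the robot and the scene stay as the last step left them, time stands still between calls to the robot, and variables do not carry over. Pictures are saved under pics/ and viewed, about 12 in all and at most 16, crops included, and the job is handed in when it is done.

Besides the shell and the picture viewer there is one more tool, called after "Request:" in YAML: its name, and indented under it one key for each argument. send_rows: Moves the arm, as the interface text tells. Its arguments: {"type":"object","properties":{"increments":{"type":"array"},"claw":{"type":"number"},"force":{"type":"number"}},"required":["increments"]}

```bash
mkdir -p pics; ls; cat > h.py <<'E'
import numpy as np, cv2
from bench import env, read_camera, camera_info, finish_job
from scipy.spatial.transform import Rotation as R
def wTc(name, s=None):
    ci=camera_info(name)
    if name=='wrist':
        s=s or env.sense()
        T=np.eye(4); T[:3,:3]=R.from_euler('xyz',s['tcp_rot']).as_matrix(); T[:3,3]=s['tool_pos']
        return T@np.array(ci['hand_eye'])
    return np.linalg.inv(np.array(ci['extrinsics']))
def px2w(name,uv,z,T=None):
    K=np.array(camera_info(name)['intrinsics']); T=wTc(name) if T is None else T
    uv=np.atleast_2d(uv).astype(float)
    d=np.c_[(uv[:,0]-K[0,2])/K[0,0],-(uv[:,1]-K[1,2])/K[1,1],-np.ones(len(uv))]@T[:3,:3].T
    return T[:3,3]+d*((z-T[2,3])/d[:,2])[:,None]
def w2px(name,p,T=None):
    K=np.array(camera_info(name)['intrinsics']); T=wTc(name) if T is None else T
    c=(np.atleast_2d(p)-T[:3,3])@T[:3,:3]
    return np.c_[K[0,0]*c[:,0]/-c[:,2]+K[0,2],K[1,1]*-c[:,1]/-c[:,2]+K[1,2]]
E
python3 - <<'E'
from h import *
s=env.sense(); print({k:np.round(v,3).tolist() for k,v in s.items()})
for n in ('top','side','wrist'):
    ci=camera_info(n); print(n,{k:(np.round(v,3).tolist() if not isinstance(v,str) else v) for k,v in ci.items()})
    im=read_camera(n); cv2.imwrite(f'pics/{n}0.png',im)
E
```

```text
pics
{'clock': 0.0, 'q': [-0.821, 0.256, 0.107, -0.0, -1.424, -0.285], 'qvel': [-0.001, -0.001, 0.001, -0.001, -0.001, -0.001], 'joint_torque': [-0.002, -38.663, 23.795, 5.365, -0.006, 0.0], 'tool_pos': [0.246, -0.491, 0.241], 'tcp_rot': [-3.142, -0.002, 2.036], 'ft_force': [0.237, 1.596, -0.233], 'wrist_torque': [0.017, -0.048, -0.039], 'finger_gap': 0.085}
top {'intrinsics': [[379.112, 0.0, 316.712], [0.0, 379.112, 204.549], [0.0, 0.0, 1.0]], 'extrinsics': [[0.016, -1.0, -0.017, 0.035], [0.994, 0.014, 0.109, -0.487], [-0.109, -0.018, 0.994, -0.958], [0.0, 0.0, 0.0, 1.0]]}
side {'intrinsics': [[470.114, 0.0, 317.363], [0.0, 470.114, 198.099], [0.0, 0.0, 1.0]], 'extrinsics': [[1.0, -0.01, -0.024, -0.474], [0.026, 0.458, 0.889, -0.078], [0.002, -0.889, 0.458, -1.098], [0.0, 0.0, 0.0, 1.0]]}
wrist {'intrinsics': [[340.262, 0.0, 322.231], [0.0, 340.262, 195.435], [0.0, 0.0, 1.0]], 'hand_eye': [[1.0, -0.0, -0.001, -0.001], [-0.0, -0.951, -0.308, -0.079], [-0.001, 0.308, -0.951, -0.131], [0.0, 0.0, 0.0, 1.0]]}
```

View pics/top0.png

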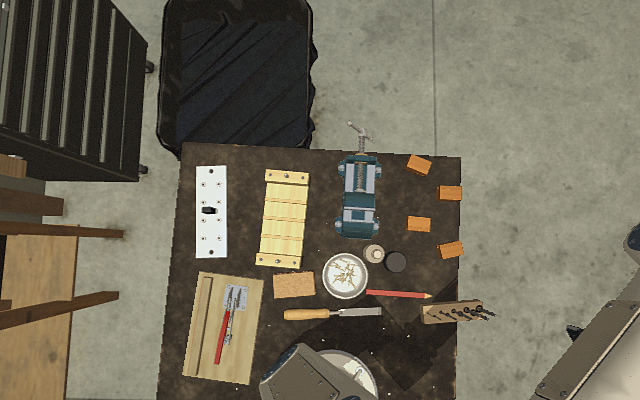

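View pics/side0.png

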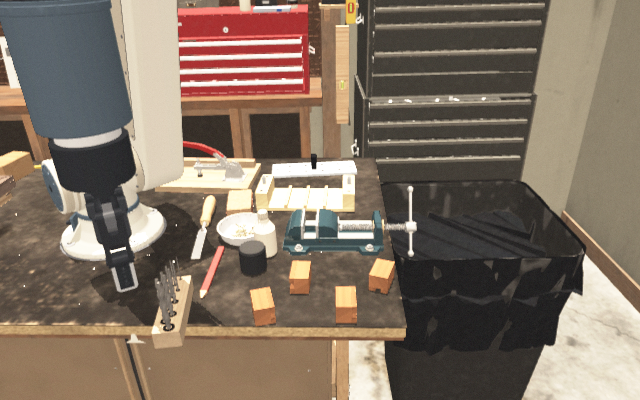

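```bash
python3 - <<'E'
from h import *
t=cv2.imread('pics/top0.png'); s=cv2.imread('pics/side0.png')
a=cv2.resize(t[145:275,395:475],None,fx=4.5,fy=4.5,interpolation=cv2.INTER_CUBIC)   # 360x585
b=cv2.resize(s[250:335,235:410],None,fx=2.4,fy=2.4,interpolation=cv2.INTER_CUBIC)
o=np.zeros((600,800,3),np.uint8); o[:a.shape[0],:a.shape[1]]=a; o[:b.shape[0],370:370+b.shape[1]]=b
cv2.imwrite('pics/c1.png',o)
a=cv2.resize(t[155:275,185:320],None,fx=5,fy=5,interpolation=cv2.INTER_CUBIC)
cv2.imwrite('pics/c2.png',a)
print(px2w('top',[[418,164],[450,192],[419,223],[452,249]],0.036).round(3))
print(px2w('top',[[210,211],[284,218]],0.05).round(3), px2w('top',[[374,253],[395,262]],0.05).round(3))
E
```

```text
[[ 0.595 -0.219  0.036]
 [ 0.523 -0.299  0.036]
 [ 0.442 -0.219  0.036]
 [ 0.378 -0.301  0.036]]
[[0.464 0.313 0.05 ]
 [0.449 0.124 0.05 ]] [[ 0.365 -0.103  0.05 ]
 [ 0.343 -0.155  0.05 ]]
```

View pics/c1.png

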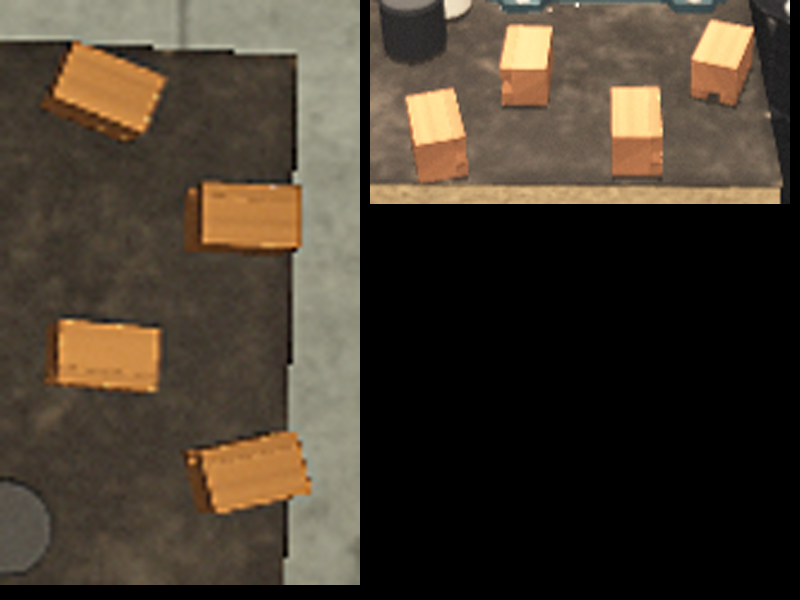

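View pics/c2.png

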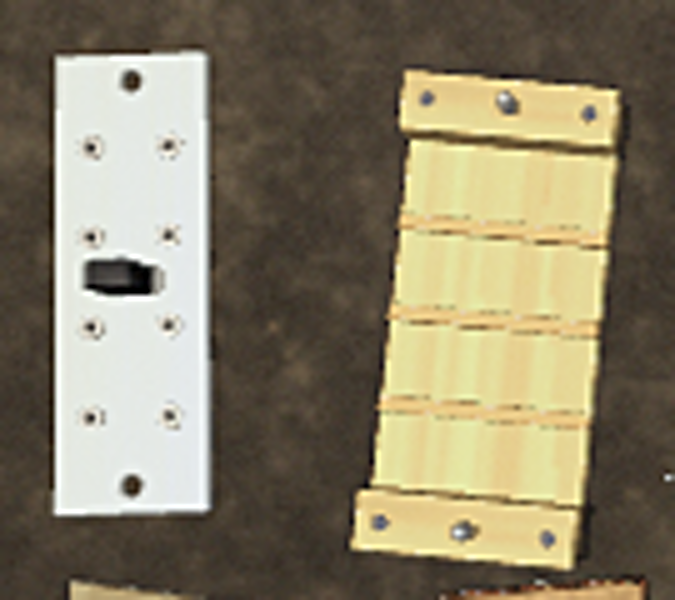

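```bash
python3 - <<'E'
from h import *
c=lambda p,o,s:np.array(p,float)/s+np.array(o)-0.5+0.5/s
print('cam',wTc('top')[:3,3].round(3))
lid=px2w('top',c([(55,57),(207,52),(210,512),(53,514)],(185,155),5),.008)
print('lid',lid.mean(0).round(4),np.linalg.norm(np.diff(lid,axis=0),axis=1).round(3),lid.round(3).tolist())
h=px2w('top',c([(132,81),(132,485)],(185,155),5),.008);print('holes',h.round(4).tolist(),h.mean(0),np.linalg.norm(h[0]-h[1]))
w=px2w('top',c([(405,70),(620,90),(615,150),(400,132),(357,487),(580,508),(573,570),(351,548)],(185,155),5),.05)
print('jig',w.mean(0).round(4),w.round(3).tolist(), w[[0,1,6,7]].mean(0))
d=w[[0,1]].mean(0)-w[[6,7]].mean(0);print(np.linalg.norm(d),np.degrees(np.arctan2(d[1],d[0])))
p=px2w('top',c([(508,98),(462,525)],(185,155),5),.073);print('pins',p.round(4).tolist(),p.mean(0),np.linalg.norm(p[0]-p[1]),np.degrees(np.arctan2(*(p[0]-p[1])[[1,0]])))
# blocks via minAreaRect on the bright top-face colour
t=cv2.imread('pics/top0.png'); hsv=cv2.cvtColor(t,cv2.COLOR_BGR2HSV)
m=((hsv[...,0]<22)&(hsv[...,1]>110)&(hsv[...,2]>150)).astype(np.uint8); m[:,:400]=0;m[:140]=0;m[270:]=0
for q in cv2.findContours(m,0,2)[0]:
    if cv2.contourArea(q)<100: continue
    b=px2w('top',cv2.boxPoints(cv2.minAreaRect(q)),.036); e=np.diff(b,axis=0)[:2,:2]; L=np.linalg.norm(e,axis=1); k=e[L.argmax()]
    print('blk',b.mean(0).round(4),L.round(3),np.degrees(np.arctan2(k[1],k[0])).round(1)%180)
E
```

```text
cam [0.38  0.024 1.006]
lid [0.4685 0.3236 0.008 ] [0.082 0.245 0.083] [[0.589, 0.37, 0.008], [0.592, 0.288, 0.008], [0.348, 0.277, 0.008], [0.345, 0.359, 0.008]]
holes [[0.5762, 0.3282, 0.008], [0.3609, 0.3182, 0.008]] [0.46851472 0.32318592 0.008     ] 0.2155153956731933
jig [0.449  0.1289 0.05  ] [[0.575, 0.175, 0.05], [0.566, 0.064, 0.05], [0.535, 0.066, 0.05], [0.543, 0.176, 0.05], [0.362, 0.192, 0.05], [0.354, 0.08, 0.05], [0.323, 0.083, 0.05], [0.332, 0.194, 0.05]] [0.44926468 0.12905673 0.05      ]
0.24393021841622603 -4.553510719308295
pins [[0.5571, 0.119, 0.073], [0.3453, 0.1363, 0.073]] [0.45120342 0.12768782 0.073     ] 0.21244818787798497 -4.673373066263803
blk [ 0.3766 -0.2993  0.036 ] [0.055 0.035] 103.3
blk [ 0.4409 -0.2178  0.036 ] [0.036 0.056] 85.6
blk [ 0.5217 -0.3007  0.036 ] [0.054 0.034] 90.7
blk [ 0.5959 -0.2204  0.036 ] [0.035 0.055] 68.2
```

```bash
cat >> h.py <<'E'
def rows(*wps, s=None):
    """wps: (x,y,z,yaw_deg) -> tool-frame increments from present pose"""
    s=s or env.sense(); p=np.array(s['tool_pos']); yaw=s['tcp_rot'][2]
    M=R.from_euler('xyz',[np.pi,0,yaw]).as_matrix(); out=[]
    for x,y,z,d in wps:
        a=-(np.radians(d)-yaw); a=(a+np.pi)%(2*np.pi)-np.pi
        r=(M.T@(np.array([x,y,z])-p)).round(4).tolist()+[round(float(a),4)]
        out.append(r); print((x,y,z,d),'->',r)
E
python3 -c "
from h import *
rows((.40,-.26,.22,90))"
```

```text
(0.4, -0.26, 0.22, 90) -> [0.1379, 0.241, 0.0216, 0.4648]
```

Request:
send_rows:
  increments:
    - [[0.05, 0.08, 0.01, 0.15], [0.1, 0.16, 0.015, 0.3], [0.138, 0.241, 0.0216, 0.4648], [0.138, 0.241, 0.0216, 0.4648], [0.138, 0.241, 0.0216, 0.4648], [0.138, 0.241, 0.0216, 0.4648], [0.138, 0.241, 0.0216, 0.4648], [0.138, 0.241, 0.0216, 0.4648]]
  claw: 0.0854
  force: 30

```text
clock: 0.95
tool_pos: [0.4005, -0.2593, 0.2204]
tcp_rot: [-3.141, -0.0, 1.573]
ft_force: [0.3, 0.0, 0.7]
finger_gap: 0.0853
```

```bash
python3 - <<'E'
from h import *
s=env.sense(); print(s['clock'],s['tool_pos'],s['tcp_rot'])
im=read_camera('wrist'); cv2.imwrite('pics/w1.png',im)
T=wTc('wrist',s)
print(w2px('wrist',[[.3766,-.2993,.036],[.4409,-.2178,.036],[.5217,-.3007,.036],[.5959,-.2204,.036]],T).round())
E
```

```text
0.95 [ 0.40048056 -0.25931872  0.22041604] [-3.14088870e+00 -2.03276978e-04  1.57342928e+00]
[[279. 147.]
 [364. 212.]
 [283. 283.]
 [356. 340.]]
```

View pics/w1.png

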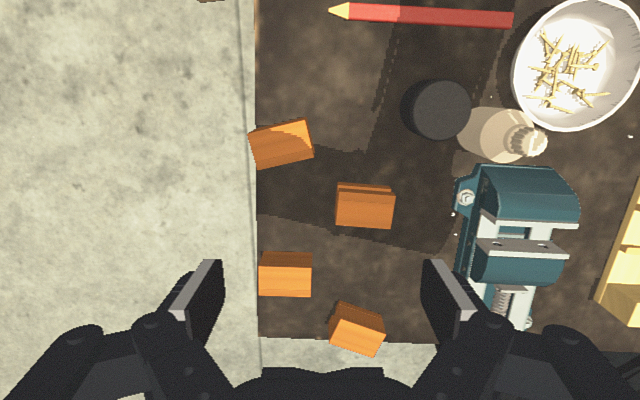

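```bash
python3 - <<'E'
from h import *
im=cv2.imread('pics/w1.png')
o=[cv2.resize(im[y:y+60,x:x+80],(400,300),interpolation=cv2.INTER_CUBIC) for x,y in((240,112),(325,175),(248,240),(318,298))]
cv2.imwrite('pics/w1c.png',np.vstack([np.hstack(o[:2]),np.hstack(o[2:])]))
E
```

```text
(no output)
```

View pics/w1c.png

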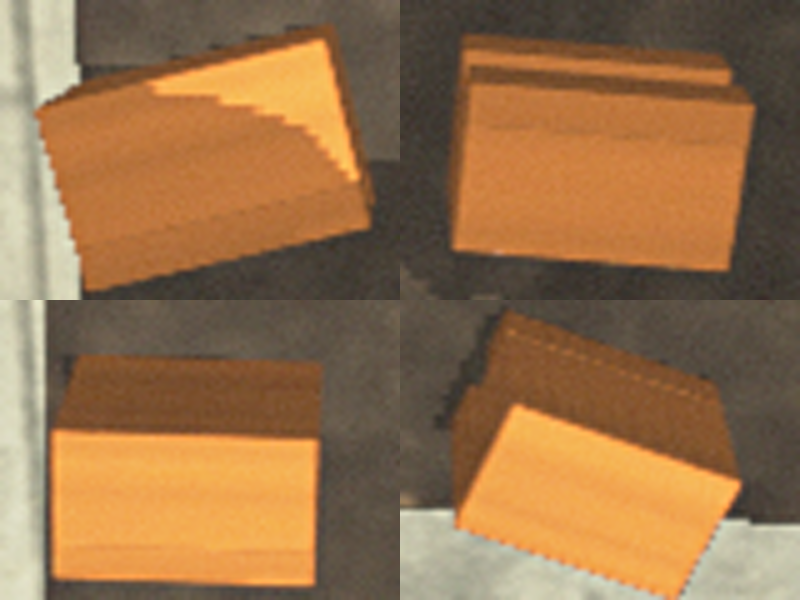

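```bash
python3 - <<'E'
from h import *
H=np.array(camera_info('wrist')['hand_eye'])
for zt in (.011,.005,-.002,-.01):
    print(zt,w2px('wrist',[[-.0427,-.011,zt],[-.0427,.011,zt],[-.057,-.011,zt],[-.057,.011,zt]],H).round().tolist())
print(env.sense()['q'].round(3))
rows((.4617,-.2178,.10,-4.4),(.4617,-.2178,.035,-4.4),(.4617,-.2178,.10,175.6))
E
```

```text
0.011 [[229.0, 240.0], [233.0, 282.0], [198.0, 240.0], [203.0, 282.0]]
0.005 [[226.0, 246.0], [230.0, 289.0], [194.0, 246.0], [199.0, 289.0]]
-0.002 [[221.0, 253.0], [226.0, 298.0], [188.0, 253.0], [194.0, 298.0]]
-0.01 [[216.0, 262.0], [221.0, 309.0], [180.0, 262.0], [187.0, 309.0]]
[-0.247  0.119 -0.116  0.    -1.336 -1.323]
(0.4617, -0.2178, 0.1, -4.4) -> [0.0423, 0.0617, 0.1206, 1.6485]
(0.4617, -0.2178, 0.035, -4.4) -> [0.0423, 0.0617, 0.1856, 1.6485]
(0.4617, -0.2178, 0.1, 175.6) -> [0.0423, 0.0617, 0.1206, -1.4931]
```

Request:
send_rows:
  increments:
    - [[0.01, 0.015, 0.03, -0.149], [0.02, 0.03, 0.06, -0.298], [0.03, 0.045, 0.09, -0.447], [0.0423, 0.0617, 0.1206, -0.596], [0.0423, 0.0617, 0.1206, -0.745], [0.0423, 0.0617, 0.1206, -0.894], [0.0423, 0.0617, 0.1206, -1.043], [0.0423, 0.0617, 0.1206, -1.192]]

```text
clock: 1.8
tool_pos: [0.4612, -0.2194, 0.1]
tcp_rot: [-3.141, -0.0, 2.767]
ft_force: [-0.0, -0.9, 0.5]
finger_gap: 0.0853
```

Request:
send_rows:
  increments:
    - [[0, 0, 0, -0.149], [0, 0, 0, -0.3011], [0, 0, 0.03, -0.3011], [0, 0, 0.06, -0.3011], [0, 0, 0.075, -0.3011], [0, 0, 0.079, -0.3011], [0, 0, 0.079, -0.3011], [0, 0, 0.079, -0.3011]]

```text
clock: 2.6
tool_pos: [0.4624, -0.2187, 0.0221]
tcp_rot: [-3.141, 0.002, 3.063]
ft_force: [0.4, -0.2, 0.9]
finger_gap: 0.0854
```

Request:
send_rows:
  increments:
    - [[0, 0, 0.004, 0], [0, 0, 0.008, 0], [0, 0, 0.01, 0], [0, 0, 0.011, 0]]

```text
clock: 3.0
tool_pos: [0.4617, -0.2179, 0.0099]
tcp_rot: [3.142, -0.0, 3.064]
ft_force: [-0.9, -0.0, 0.2]
finger_gap: 0.0852
```

Request:
send_rows:
  increments:
    - [[0, 0, 0.002, 0], [0, 0, 0.004, 0], [0, 0, 0.006, 0], [0, 0, 0.006, 0]]

```text
clock: 3.4
tool_pos: [0.4616, -0.2179, 0.0038]
tcp_rot: [3.141, -0.001, 3.064]
ft_force: [-0.1, -0.5, 1.3]
finger_gap: 0.0852
```

Request:
send_rows:
  increments:
    - [[0, 0, 0.001, 0], [0, 0, 0.002, 0], [0, 0, 0.003, 0], [0, 0, 0.003, 0]]

```text
clock: 3.8
tool_pos: [0.4617, -0.2179, 0.0009]
tcp_rot: [3.142, -0.0, 3.064]
ft_force: [0.7, 0.6, 0.4]
finger_gap: 0.0852
```

Request:
send_rows:
  increments:
    - [[0, 0, 0.001, 0], [0, 0, 0.002, 0], [0, 0, 0.002, 0]]

```text
clock: 4.1
tool_pos: [0.4618, -0.2179, -0.0011]
tcp_rot: [3.142, -0.0, 3.064]
ft_force: [-0.2, -0.2, 0.2]
finger_gap: 0.0853
```

Request:
send_rows:
  increments:
    - [[0, 0, -0.015, 0], [0, 0, -0.0255, 0], [-0.002, 0, -0.0255, 0], [-0.004, 0, -0.0255, 0]]

```text
clock: 4.5
tool_pos: [0.4658, -0.2182, 0.0246]
tcp_rot: [3.141, 0.0, 3.064]
ft_force: [-0.5, 0.2, 0.6]
finger_gap: 0.0853
```

Request:
send_rows:
  increments:
    - [[-0.003, 0, -0.003, 0], [-0.005, 0, -0.0058, 0], [-0.008, 0, -0.0085, 0], [-0.011, 0, -0.0107, 0], [-0.0145, 0, -0.0128, 0], [-0.018, 0, -0.0145, 0], [-0.0215, 0, -0.016, 0], [-0.025, 0, -0.017, 0]]

```text
clock: 5.3
tool_pos: [0.4911, -0.2202, 0.0417]
tcp_rot: [-3.142, 0.0, 3.064]
ft_force: [-0.1, -0.5, -0.5]
finger_gap: 0.0854
```

Request:
send_rows:
  increments:
    - [[-0.004, 0, -0.0007, 0], [-0.008, 0, -0.0013, 0], [-0.012, 0, -0.0013, 0], [-0.016, 0, -0.0013, 0], [-0.018, 0, -0.0013, 0], [-0.018, 0, -0.0013, 0]]

```text
clock: 5.9
tool_pos: [0.5089, -0.2216, 0.0427]
tcp_rot: [3.142, -0.0, 3.064]
ft_force: [-0.5, -0.8, -0.2]
finger_gap: 0.0853
```

```bash
python3 - <<'E'
from h import *
cv2.imwrite('pics/s2.png',read_camera('side')[180:350,200:420].repeat(3,0).repeat(3,1))
E
```

```text
(no output)
```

View pics/s2.png

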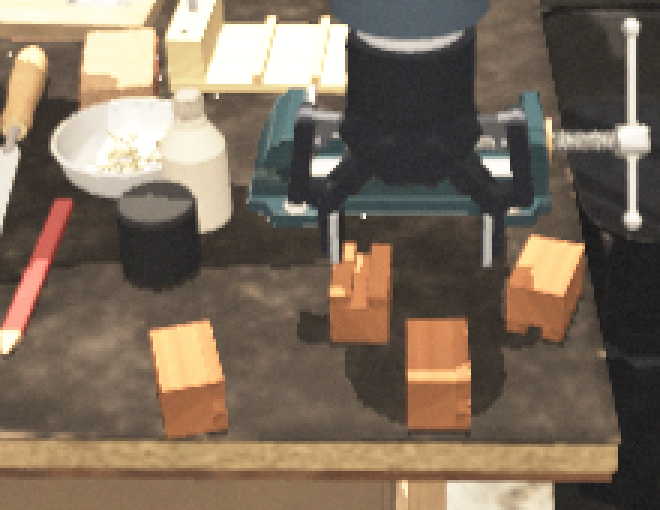

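Request:
send_rows:
  increments:
    - [[0, 0, -0.04, 0], [0, -0.01, -0.06, -0.03], [0.0017, -0.045, -0.06, -0.06], [0.0017, -0.0797, -0.06, -0.09], [0.0017, -0.0797, -0.04, -0.09], [0.0017, -0.0797, 0.0, -0.09], [0.0017, -0.0797, 0.018, -0.09], [0.0017, -0.0797, 0.018, -0.09]]

```text
clock: 6.75
tool_pos: [0.4983, -0.3001, 0.0218]
tcp_rot: [3.139, -0.006, -3.13]
ft_force: [0.1, 1.1, 0.4]
finger_gap: 0.0854
```

Request:
send_rows:
  increments:
    - [[0.002, 0, 0, 0], [0.004, 0, 0, 0], [0.007, 0, -0.003, 0], [0.009, 0, -0.0058, 0], [0.012, 0, -0.0085, 0], [0.015, 0, -0.0107, 0], [0.0185, 0, -0.0128, 0], [0.022, 0, -0.0145, 0]]

```text
clock: 7.55
tool_pos: [0.4789, -0.3013, 0.0399]
tcp_rot: [-3.141, 0.001, -3.129]
ft_force: [0.3, 0.3, 0.4]
finger_gap: 0.0855
```

Request:
send_rows:
  increments:
    - [[0.0035, 0, -0.0015, 0], [0.007, 0, -0.0025, 0], [0.011, 0, -0.0032, 0], [0.015, 0, -0.0038, 0], [0.019, 0, -0.004, 0], [0.023, 0, -0.004, 0], [0.025, 0, -0.004, 0], [0.025, 0, -0.03, 0]]

```text
clock: 8.35
tool_pos: [0.451, -0.3003, 0.0664]
tcp_rot: [3.138, -0.007, -3.13]
ft_force: [0.9, -0.0, -0.6]
finger_gap: 0.0856
```

```bash
python3 - <<'E'
from h import *
rows((.3565,-.3041,.0795,193.3),(.3565,-.3041,.0245,193.3))
E
```

```text
(0.3565, -0.3041, 0.0795, 193.3) -> [0.0945, -0.0027, -0.0131, -0.2208]
(0.3565, -0.3041, 0.0245, 193.3) -> [0.0945, -0.0027, 0.0419, -0.2208]
```

Request:
send_rows:
  increments:
    - [[0.03, 0, -0.013, -0.08], [0.065, -0.002, -0.013, -0.16], [0.0945, -0.0027, -0.013, -0.2208], [0.0945, -0.0027, 0.02, -0.2208], [0.0945, -0.0027, 0.043, -0.2208], [0.0945, -0.0027, 0.043, -0.2208], [0.0945, -0.0027, 0.043, -0.2208]]

```text
clock: 9.05
tool_pos: [0.3595, -0.3056, 0.0268]
tcp_rot: [-3.142, -0.001, -2.908]
ft_force: [0.7, 0.4, 0.3]
finger_gap: 0.0853
```

Request:
send_rows:
  increments:
    - [[0.002, 0, 0, 0], [0.004, 0, 0, 0], [0.007, 0, -0.003, 0], [0.009, 0, -0.0058, 0], [0.012, 0, -0.0085, 0], [0.015, 0, -0.0107, 0], [0.0185, 0, -0.0128, 0], [0.022, 0, -0.0145, 0]]

```text
clock: 9.85
tool_pos: [0.3383, -0.3108, 0.0415]
tcp_rot: [-3.141, 0.001, -2.908]
ft_force: [1.5, 0.3, 2.4]
finger_gap: 0.0853
```

Request:
send_rows:
  increments:
    - [[0.0035, 0, -0.0015, 0], [0.007, 0, -0.0025, 0], [0.011, 0, -0.0032, 0], [0.015, 0, -0.0038, 0], [0.019, 0, -0.004, 0], [0.023, 0, -0.004, 0], [0.025, 0, -0.004, 0], [0.025, 0, -0.04, 0]]

```text
clock: 10.65
tool_pos: [0.3103, -0.3143, 0.0775]
tcp_rot: [3.134, -0.007, -2.91]
ft_force: [0.4, -0.8, -0.2]
finger_gap: 0.0852
```

```bash
python3 - <<'E'
from h import *
rows((.44,-.16,.30,90))
E
```

```text
(0.44, -0.16, 0.3, 90) -> [-0.1617, 0.1204, -0.2225, 1.8026]
```

```bash
python3 - <<'E'
from h import *
rows((.36,-.26,.26,88))
E
```

```text
(0.36, -0.26, 0.26, 88) -> [-0.0609, 0.0414, -0.1825, 1.8375]
```

Request:
send_rows:
  increments:
    - [[0, 0, -0.05, 0.149], [0, 0, -0.1, 0.298], [-0.02, 0.01, -0.15, 0.447], [-0.0609, 0.0414, -0.1825, 0.596], [-0.0609, 0.0414, -0.1825, 0.745], [-0.0609, 0.0414, -0.1825, 0.894], [-0.0609, 0.0414, -0.1825, 1.043], [-0.0609, 0.0414, -0.1825, 1.192]]

```text
clock: 11.45
tool_pos: [0.3633, -0.2616, 0.2633]
tcp_rot: [3.142, -0.0, 2.186]
ft_force: [-0.4, -0.1, 1.3]
finger_gap: 0.0852
```

Request:
send_rows:
  increments:
    - [[0, 0, 0, 0.149], [0, 0, 0, 0.298], [0, 0, 0, 0.447], [0, 0, 0, 0.596], [0, 0, 0, 0.6455], [0, 0, 0, 0.6455], [0, 0, 0, 0.6455]]

```text
clock: 12.15
tool_pos: [0.3632, -0.2618, 0.2633]
tcp_rot: [-3.141, -0.0, 1.548]
ft_force: [0.4, -0.5, -1.2]
finger_gap: 0.0857
```

```bash
cat >> h.py <<'E'
def blocks(save=None):
    """top-face rectangles of wooden blocks on the bench at z=.036, from the wrist camera"""
    s=env.sense(); im=read_camera('wrist'); T=wTc('wrist',s)
    if save: cv2.imwrite(save,im)
    return im,T,s
E
python3 - <<'E'
from h import *
im,T,s=blocks('pics/w2.png'); print(s['clock'],s['tool_pos'],s['tcp_rot'])
cv2.imwrite('pics/w2c.png',cv2.resize(im[80:400,200:440],None,fx=2.5,fy=1.875*1,interpolation=cv2.INTER_CUBIC) if 0 else cv2.resize(im[80:320,200:440],(600,600),interpolation=cv2.INTER_CUBIC))
E
```

```text
12.15 [ 0.36320376 -0.26183585  0.26327558] [-3.14139873e+00 -1.22470168e-04  1.54804723e+00]
```

View pics/w2c.png

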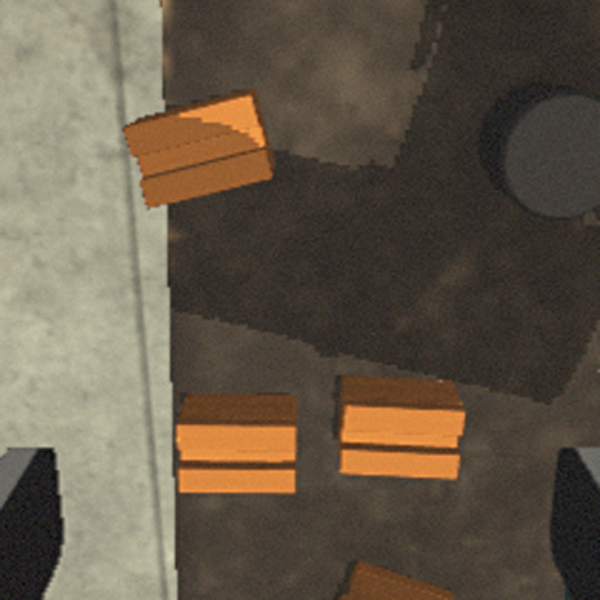

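```bash
cat >> h.py <<'E'
def pose4(name,q,z,T=None):
    w=px2w(name,q,z,T); a=(w[1]+w[2]-w[0]-w[3])[:2]/2; b=(w[3]+w[2]-w[0]-w[1])[:2]/2
    print(w.mean(0).round(4),'L',np.linalg.norm(a).round(4),'W',np.linalg.norm(b).round(4),'ang',np.degrees(np.arctan2(a[1],a[0])).round(1))
E
python3 - <<'E'
from h import *
T=wTc('wrist')
c=lambda p:np.array(p,float)/2.5+np.array([200,80])-.3
for q in ([(177,424),(297,424),(295,493),(179,493)],[(342,404),(464,409),(458,479),(340,474)],[(124,128),(254,93),(272,178),(147,208)]):
    pose4('wrist',c(q),.036,T)
rows((.4775,-.219,.11,85.5),(.4775,-.219,.03,85.5))
E
```

```text
[ 0.4844 -0.2974  0.036 ] L 0.0559 W 0.0367 ang 88.7
[ 0.4772 -0.2198  0.036 ] L 0.0566 W 0.0367 ang 86.0
[ 0.3392 -0.3065  0.036 ] L 0.0559 W 0.0354 ang 102.8
(0.4775, -0.219, 0.11, 85.5) -> [0.0455, 0.1132, 0.1533, 0.0556]
(0.4775, -0.219, 0.03, 85.5) -> [0.0455, 0.1132, 0.2333, 0.0556]
```

```bash
python3 - <<'E'
from h import *
rows((.4844,-.3005,.08,88.7),(.4844,-.3005,.014,88.7))
E
```

```text
(0.4844, -0.3005, 0.08, 88.7) -> [-0.0358, 0.122, 0.1833, -0.0002]
(0.4844, -0.3005, 0.014, 88.7) -> [-0.0358, 0.122, 0.2493, -0.0002]
```

Request:
send_rows:
  increments:
    - [[-0.012, 0.04, 0.03, 0], [-0.024, 0.08, 0.08, 0], [-0.0358, 0.122, 0.12, 0], [-0.0358, 0.122, 0.17, 0], [-0.0358, 0.122, 0.21, 0], [-0.0358, 0.122, 0.2493, 0], [-0.0358, 0.122, 0.2493, 0], [-0.0358, 0.122, 0.2493, 0]]
  claw: 0.068
  force: 60

```text
clock: 13.0
tool_pos: [0.4844, -0.3009, 0.0148]
tcp_rot: [-3.14, 0.0, 1.548]
ft_force: [0.6, -0.3, 1.6]
finger_gap: 0.0683
```

Request:
send_rows:
  increments:
    - [[0, 0, 0, 0], [0, 0, 0, 0], [0, 0, 0, 0], [0, 0, 0, 0], [0, 0, 0, 0]]
  claw: 0.04

```text
clock: 13.5
tool_pos: [0.4862, -0.3013, 0.0173]
tcp_rot: [3.136, 0.002, 1.547]
ft_force: [-0.2, 0.6, 7.4]
finger_gap: 0.0549
```

Request:
send_rows:
  increments:
    - [[0, 0, -0.02, 0], [0, 0, -0.07, 0], [0, 0, -0.12, 0], [0, 0, -0.14, 0], [0, 0, -0.14, 0]]

```text
clock: 14.0
tool_pos: [0.4865, -0.3017, 0.1599]
tcp_rot: [3.132, 0.004, 1.547]
ft_force: [-0.4, -0.2, -0.9]
finger_gap: 0.055
```

```bash
python3 - <<'E'
from h import *
rows((.5208,.1232,.155,85.4),(.5208,.1232,.11,85.4))
E
```

```text
(0.5208, 0.1232, 0.155, 85.4) -> [0.4256, 0.0241, 0.0049, 0.0563]
(0.5208, 0.1232, 0.11, 85.4) -> [0.4256, 0.0241, 0.0499, 0.0563]
```

Request:
send_rows:
  increments:
    - [[0, 0, 0, 0], [0, 0, 0, 0]]

```text
clock: 14.2
tool_pos: [0.4836, -0.3002, 0.1531]
tcp_rot: [-3.14, -0.001, 1.546]
ft_force: [0.6, 0.2, -1.7]
finger_gap: 0.0554
```

```bash
python3 - <<'E'
from h import *
s=env.sense(); print({k:np.round(v,4).tolist() for k,v in s.items()})
rows((.50,.12,.155,85.4))
E
```

```text
{'clock': 14.2, 'q': [-0.2812, 0.3355, -0.0096, -0.0006, -1.2278, -1.3139], 'qvel': [-0.0003, 0.0133, -0.0055, 0.0037, 0.0011, -0.0014], 'joint_torque': [0.0026, -43.3868, 23.3722, 5.2861, -0.0016, 0.0009], 'tool_pos': [0.4836, -0.3002, 0.1531], 'tcp_rot': [-3.1398, -0.0011, 1.5462], 'ft_force': [0.5979, 0.1819, -1.7219], 'wrist_torque': [0.0714, -0.0483, 0.0139], 'finger_gap': 0.0554}
(0.5, 0.12, 0.155, 85.4) -> [0.4205, 0.0061, -0.0019, 0.0557]
```

Request:
send_rows:
  increments:
    - [[0.04, 0, -0.002, 0], [0.09, 0, -0.002, 0], [0.14, 0.002, -0.002, 0], [0.19, 0.004, -0.002, 0.02], [0.24, 0.006, -0.002, 0.03], [0.29, 0.012, -0.002, 0.04], [0.34, 0.018, -0.002, 0.0557], [0.385, 0.024, -0.002, 0.0557]]

```text
clock: 15.0
tool_pos: [0.5169, 0.0857, 0.155]
tcp_rot: [-3.14, 0.001, 1.491]
ft_force: [1.3, -0.9, -0.6]
finger_gap: 0.055
```

Request:
send_rows:
  increments:
    - [[0.025, 0, 0, 0], [0.0406, 0, 0, 0], [0.0406, 0, 0.02, 0], [0.0406, 0, 0.045, 0], [0.0406, 0, 0.045, 0], [0.0406, 0, 0.045, 0], [0.0406, 0, 0.045, 0]]

```text
clock: 15.7
tool_pos: [0.5218, 0.1239, 0.1123]
tcp_rot: [3.14, -0.0, 1.49]
ft_force: [-0.3, 0.1, 0.7]
finger_gap: 0.0549
```

```bash
python3 - <<'E'
from h import *
im,T,s=blocks('pics/w3.png'); print(s['clock'],s['tool_pos'],s['tcp_rot'],s['finger_gap'])
cv2.imwrite('pics/w3c.png',cv2.resize(im[100:400,120:520],(800,600),interpolation=cv2.INTER_CUBIC))
E
```

```text
15.7 [0.52179138 0.1238645  0.11230933] [ 3.13989744e+00 -3.97126118e-04  1.49039098e+00] 0.05487988888521298
```

View pics/w3c.png

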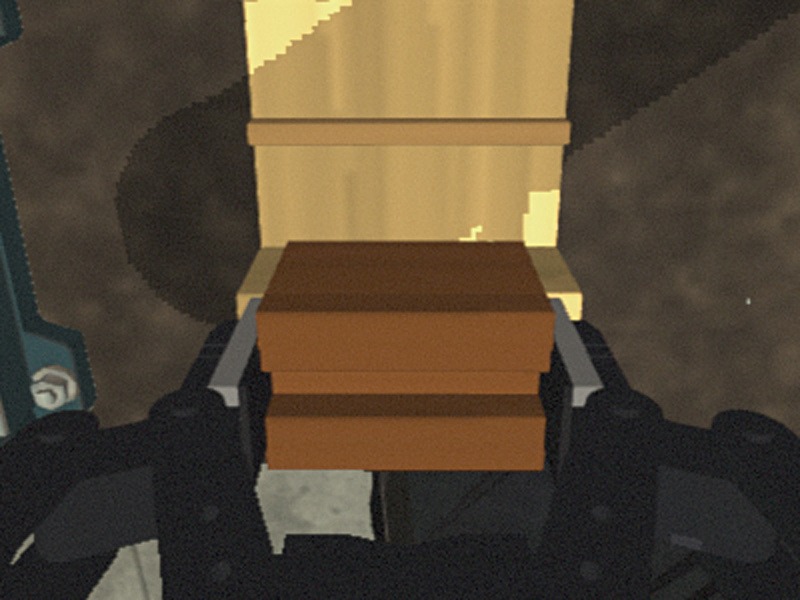

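```bash
python3 - <<'E'
from h import *
s=env.sense(); T=wTc('wrist',s)
c=lambda p:np.array(p,float)/2+np.array([120,100])-.25
print('rib edges z.018 (far from cam / near)',px2w('wrist',c([(248,122),(570,120),(248,144),(570,144)]),.018,T).round(4).tolist())
print('wall foot z.01',px2w('wrist',c([(262,247),(558,246)]),.010,T).round(4).tolist())
print('wall top inner z.05',px2w('wrist',c([(240,292),(580,292)]),.05,T).round(4).tolist())
C=np.array([.449,.129]);e=np.array([.9968,-.0802]);n=np.array([.0802,.9968])
for k,z in ((44,.018),(52,.018),(52,.01),(92,.01),(92,.05)):
    P=[np.r_[C+e*k/1e3+n*j*.055,z] for j in(-1,1)]
    print(k,z,np.round(P,4).tolist(),((w2px('wrist',P,T)-[120,100])*2).round().tolist())
# block, bottom height zb unknown
for zt in (.131,.133):
    pose4('wrist',c([(256,312),(552,310),(543,468),(268,468)]),zt,T)
print('bottom edge',px2w('wrist',c([(288,242),(522,242)]),.095,T).round(4).tolist(),px2w('wrist',c([(256,312),(552,310)]),.131,T).round(4).tolist())
E
```

```text
rib edges z.018 (far from cam / near) [[0.4879, 0.0737, 0.018], [0.4959, 0.182, 0.018], [0.4955, 0.0725, 0.018], [0.5043, 0.1819, 0.018]]
wall foot z.01 [[0.5366, 0.0697, 0.01], [0.5451, 0.1791, 0.01]]
wall top inner z.05 [[0.5353, 0.071, 0.05], [0.5439, 0.1775, 0.05]]
44 0.018 [[0.4884, 0.0706, 0.018], [0.4973, 0.1803, 0.018]] [[239.0, 124.0], [565.0, 124.0]]
52 0.018 [[0.4964, 0.07, 0.018], [0.5052, 0.1797, 0.018]] [[241.0, 147.0], [563.0, 147.0]]
52 0.01 [[0.4964, 0.07, 0.01], [0.5052, 0.1797, 0.01]] [[246.0, 141.0], [558.0, 141.0]]
92 0.01 [[0.5363, 0.0668, 0.01], [0.5451, 0.1764, 0.01]] [[254.0, 246.0], [550.0, 246.0]]
92 0.05 [[0.5363, 0.0668, 0.05], [0.5451, 0.1764, 0.05]] [[227.0, 295.0], [576.0, 295.0]]
[0.5206 0.124  0.131 ] L 0.0549 W 0.0351 ang 85.6
[0.5192 0.1241 0.133 ] L 0.0539 W 0.0345 ang 85.6
bottom edge [[0.5019, 0.098, 0.095], [0.5064, 0.1528, 0.095]] [[0.5011, 0.098, 0.131], [0.5051, 0.1525, 0.131]]
```

Request:
send_rows:
  increments:
    - [[0, -0.001, 0.03, 0], [0, -0.001, 0.055, 0], [0, -0.001, 0.068, 0], [0, -0.001, 0.074, 0], [0, -0.001, 0.078, 0], [0, -0.001, 0.08, 0], [0, -0.001, 0.08, 0]]

```text
clock: 16.45
tool_pos: [0.5205, 0.1244, 0.0317]
tcp_rot: [3.141, -0.001, 1.491]
ft_force: [-0.1, 0.4, -0.3]
finger_gap: 0.0551
```

Request:
send_rows:
  increments:
    - [[0, 0, 0.001, 0], [0, 0, 0.002, 0], [0, 0, 0.003, 0], [0, 0, 0.003, 0]]

```text
clock: 16.85
tool_pos: [0.52, 0.1242, 0.028]
tcp_rot: [-3.141, 0.0, 1.491]
ft_force: [0.1, 0.3, -1.2]
finger_gap: 0.0546
```

Request:
send_rows:
  increments:
    - [[0, 0, 0.001, 0], [0, 0, 0.001, 0], [0, 0, 0.001, 0]]

```text
clock: 17.15
tool_pos: [0.5201, 0.1242, 0.0274]
tcp_rot: [3.141, -0.0, 1.491]
ft_force: [-1.3, 0.3, 4.0]
finger_gap: 0.0549
```

Request:
send_rows:
  increments:
    - [[0, 0, 0, 0], [0, 0, 0, 0], [0, 0, 0, 0], [0, 0, 0, 0]]
  claw: 0.068

```text
clock: 17.55
tool_pos: [0.52, 0.1242, 0.0269]
tcp_rot: [-3.141, 0.0, 1.491]
ft_force: [0.5, -0.8, 0.4]
finger_gap: 0.0679
```

Request:
send_rows:
  increments:
    - [[0, 0, -0.02, 0], [0, 0, -0.06, 0], [0, 0, -0.1, 0], [0, 0, -0.124, 0], [0, 0, -0.124, 0], [0, 0, -0.124, 0]]

```text
clock: 18.15
tool_pos: [0.52, 0.1244, 0.1512]
tcp_rot: [3.141, -0.001, 1.491]
ft_force: [-0.4, -0.4, -1.5]
finger_gap: 0.0679
```

```bash
python3 - <<'E'
from h import *
im,T,s=blocks('pics/w4.png'); print(s['clock'],s['tool_pos'],s['tcp_rot'],s['finger_gap'])
# segment block (orange-brown) in the picture and in top view
t=read_camera('top'); cv2.imwrite('pics/t4.png',t)
rows((.4772,-.2198,.15,86),(.4772,-.2198,.018,86))
a=cv2.resize(im[100:400,120:520],(520,390)); b=cv2.resize(t[155:275,185:320],(270,240))
cc=cv2.resize(t[140:270,395:475],(240,390))
o=np.zeros((600,800,3),np.uint8);o[:390,:520]=a;o[:390,530:770]=cc;o[360:600,0:0]=0
cv2.imwrite('pics/c4.png',o)
E
```

```text
18.15 [0.51999393 0.12438478 0.15122104] [ 3.14112325e+00 -8.74173473e-04  1.49054822e+00] 0.06792708898149567
(0.4772, -0.2198, 0.15, 86) -> [-0.346, -0.0144, -0.0002, -0.0104]
(0.4772, -0.2198, 0.018, 86) -> [-0.346, -0.0144, 0.1318, -0.0104]
```

View pics/c4.png

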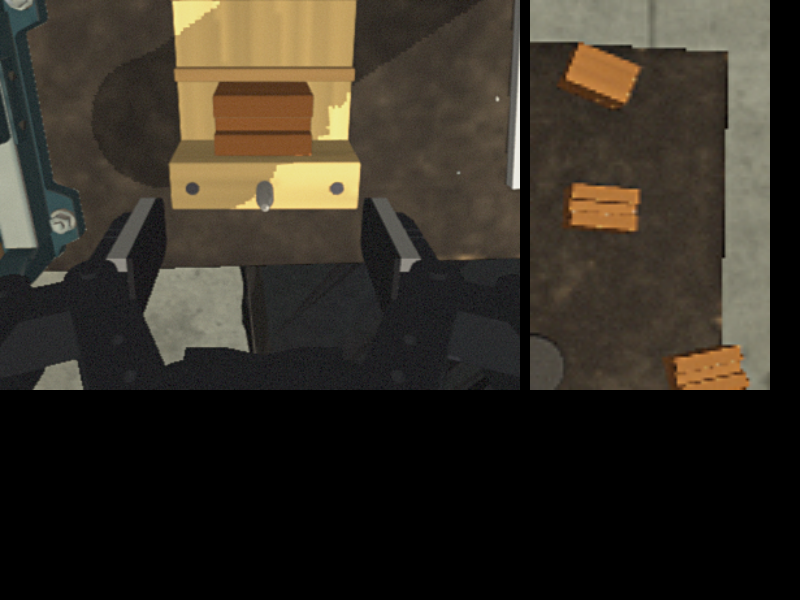

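Request:
send_rows:
  increments:
    - [[-0.05, 0, 0, 0], [-0.1, -0.002, 0, 0], [-0.15, -0.005, 0, 0], [-0.2, -0.008, 0, 0], [-0.25, -0.011, 0, 0], [-0.3, -0.0144, 0, -0.01], [-0.346, -0.0144, 0, -0.0104], [-0.346, -0.0144, 0.03, -0.0104]]

```text
clock: 19.05
tool_pos: [0.479, -0.225, 0.1229]
tcp_rot: [3.136, 0.003, 1.496]
ft_force: [0.6, 0.7, -1.1]
finger_gap: 0.068
```

Request:
send_rows:
  increments:
    - [[0, 0, 0.04, 0], [0, 0, 0.08, 0], [0, 0, 0.102, 0], [0, 0, 0.102, 0], [0, 0, 0.102, 0]]

```text
clock: 19.55
tool_pos: [0.4778, -0.2197, 0.0189]
tcp_rot: [-3.14, 0.0, 1.502]
ft_force: [0.4, 0.1, 0.8]
finger_gap: 0.0683
```

Request:
send_rows:
  increments:
    - [[0, 0, 0, 0], [0, 0, 0, 0], [0, 0, 0, 0], [0, 0, 0, 0], [0, 0, 0, 0]]
  claw: 0.04

```text
clock: 20.05
tool_pos: [0.4793, -0.2197, 0.0208]
tcp_rot: [3.138, 0.001, 1.502]
ft_force: [-0.3, 2.0, 6.5]
finger_gap: 0.0549
```

Request:
send_rows:
  increments:
    - [[0, 0, -0.02, 0], [0, 0, -0.07, 0], [0, 0, -0.12, 0], [0, 0, -0.132, 0], [0, 0, -0.132, 0], [0, 0, -0.132, 0], [0, 0, -0.132, 0]]

```text
clock: 20.75
tool_pos: [0.4769, -0.2192, 0.1493]
tcp_rot: [-3.138, -0.001, 1.501]
ft_force: [-0.6, -0.5, -0.9]
finger_gap: 0.0551
```

```bash
python3 - <<'E'
from h import *
C=np.array([.4484,.131]);e=np.array([.9968,-.0795])
for k in (72,24,-24,-72): print(k,(C+e*k/1e3).round(4))
s=env.sense();print(s['tool_pos'],s['finger_gap'])
x,y=C+e*.024; rows((x,y,.15,85.5))
E
```

```text
72 [0.5202 0.1253]
24 [0.4723 0.1291]
-24 [0.4245 0.1329]
-72 [0.3766 0.1367]
[ 0.47690618 -0.21916503  0.14929612] 0.05506868242118148
(np.float64(0.4723232), np.float64(0.129092), 0.15, 85.5) -> [0.3471, -0.0289, -0.0007, 0.0086]
```

Request:
send_rows:
  increments:
    - [[0.05, -0.002, 0, 0], [0.1, -0.006, 0, 0], [0.15, -0.01, 0, 0], [0.2, -0.014, 0, 0], [0.25, -0.02, 0, 0], [0.3, -0.025, 0, 0.008], [0.347, -0.028, 0, 0.0086], [0.347, -0.028, 0.02, 0.0086]]

```text
clock: 21.55
tool_pos: [0.4754, 0.1338, 0.1317]
tcp_rot: [3.138, -0.002, 1.498]
ft_force: [0.5, -0.4, -0.6]
finger_gap: 0.0551
```

Request:
send_rows:
  increments:
    - [[0, 0, 0.03, 0], [0, 0, 0.055, 0], [0, 0, 0.075, 0], [0, 0, 0.088, 0], [0, 0, 0.094, 0], [0, 0, 0.095, 0], [0, 0, 0.095, 0]]

```text
clock: 22.25
tool_pos: [0.4743, 0.1285, 0.0361]
tcp_rot: [-3.142, 0.0, 1.493]
ft_force: [-0.4, -1.1, -0.1]
finger_gap: 0.0546
```

Request:
send_rows:
  increments:
    - [[0, 0, 0.001, 0], [0, 0, 0.002, 0], [0, 0, 0.003, 0], [0, 0, 0.003, 0]]

```text
clock: 22.65
tool_pos: [0.4742, 0.1286, 0.0332]
tcp_rot: [3.141, -0.0, 1.492]
ft_force: [0.4, 0.1, -1.5]
finger_gap: 0.0549
```

Request:
send_rows:
  increments:
    - [[0, -0.001, 0.001, 0], [0, -0.001, 0.002, 0], [0, -0.001, 0.002, 0]]

```text
clock: 22.95
tool_pos: [0.4731, 0.1286, 0.0309]
tcp_rot: [-3.141, 0.0, 1.493]
ft_force: [0.2, -0.1, -0.2]
finger_gap: 0.0549
```

Request:
send_rows:
  increments:
    - [[0, 0, 0.001, 0], [0, 0, 0.0015, 0], [0, 0, 0.0015, 0]]

```text
clock: 23.25
tool_pos: [0.4732, 0.1286, 0.0308]
tcp_rot: [3.141, 0.0, 1.493]
ft_force: [-5.2, 0.1, 10.9]
finger_gap: 0.0548
```

Request:
send_rows:
  increments:
    - [[0, 0, -0.0015, 0], [0, 0, -0.0015, 0], [0, 0, -0.0015, 0], [0, 0, -0.0015, 0], [0, 0, -0.0015, 0]]
  claw: 0.068

```text
clock: 23.75
tool_pos: [0.4732, 0.1286, 0.0309]
tcp_rot: [-3.141, 0.0, 1.492]
ft_force: [0.2, -0.7, 0.6]
finger_gap: 0.0679
```

Request:
send_rows:
  increments:
    - [[0, 0, -0.02, 0], [0, 0, -0.06, 0], [0, 0, -0.1, 0], [0, 0, -0.118, 0], [0, 0, -0.118, 0], [0, 0, -0.118, 0]]

```text
clock: 24.35
tool_pos: [0.473, 0.1287, 0.1489]
tcp_rot: [-3.141, -0.001, 1.492]
ft_force: [-0.7, -0.6, -0.3]
finger_gap: 0.0679
```

```bash
python3 - <<'E'
from h import *
im,T,s=blocks('pics/w5.png'); t=read_camera('top'); cv2.imwrite('pics/t5.png',t)
print(s['tool_pos'],s['clock'])
# remaining blocks via top colour
hsv=cv2.cvtColor(t,cv2.COLOR_BGR2HSV)
m=((hsv[...,0]<22)&(hsv[...,1]>110)&(hsv[...,2]>150)).astype(np.uint8); m[:,:400]=0;m[:140]=0;m[290:]=0
m=cv2.morphologyEx(m,cv2.MORPH_CLOSE,np.ones((3,3)))
for q in cv2.findContours(m,0,2)[0]:
    if cv2.contourArea(q)<100: continue
    b=px2w('top',cv2.boxPoints(cv2.minAreaRect(q)),.036); ee=np.diff(b,axis=0)[:2,:2]; L=np.linalg.norm(ee,axis=1); k=ee[L.argmax()]
    print('blk',b.mean(0).round(4),L.round(3),np.degrees(np.arctan2(k[1],k[0])).round(1)%180)
rows((.3392,-.3065,.15,102.8),(.3392,-.3065,.018,102.8))
E
```

```text
[0.47300268 0.12870887 0.14885696] 24.35
blk [ 0.3404 -0.3075  0.036 ] [0.057 0.035] 102.7
blk [ 0.5959 -0.2204  0.036 ] [0.035 0.055] 68.2
(0.3392, -0.3065, 0.15, 102.8) -> [-0.4439, -0.0988, -0.0022, -0.3019]
(0.3392, -0.3065, 0.018, 102.8) -> [-0.4439, -0.0988, 0.1298, -0.3019]
```

Request:
send_rows:
  increments:
    - [[-0.05, 0, -0.002, 0], [-0.1, 0, -0.002, 0], [-0.15, 0, -0.002, 0], [-0.2, 0, -0.002, 0], [-0.25, -0.005, -0.002, 0], [-0.3, -0.03, -0.002, -0.05], [-0.34, -0.055, -0.002, -0.15], [-0.38, -0.075, -0.002, -0.22]]

```text
clock: 25.25
tool_pos: [0.3665, -0.2455, 0.1499]
tcp_rot: [-3.139, -0.001, 1.716]
ft_force: [0.2, -0.3, -0.0]
finger_gap: 0.0683
```

```bash
python3 - <<'E'
from h import *
rows((.3395,-.3067,.15,102.8),(.3395,-.3067,.018,102.8))
E
```

```text
(0.3395, -0.3067, 0.15, 102.8) -> [-0.0567, -0.0356, -0.0001, -0.078]
(0.3395, -0.3067, 0.018, 102.8) -> [-0.0567, -0.0356, 0.1319, -0.078]
```

Request:
send_rows:
  increments:
    - [[-0.03, -0.02, 0, -0.04], [-0.0567, -0.0356, 0, -0.078], [-0.0567, -0.0356, 0.03, -0.078], [-0.0567, -0.0356, 0.08, -0.078], [-0.0567, -0.0356, 0.12, -0.078], [-0.0567, -0.0356, 0.132, -0.078], [-0.0567, -0.0356, 0.132, -0.078], [-0.0567, -0.0356, 0.132, -0.078]]

```text
clock: 26.05
tool_pos: [0.3414, -0.3056, 0.019]
tcp_rot: [-3.141, -0.0, 1.791]
ft_force: [0.0, 0.4, -0.2]
finger_gap: 0.068
```

Request:
send_rows:
  increments:
    - [[0, 0, 0, 0], [0, 0, 0, 0], [0, 0, 0, 0], [0, 0, 0, 0], [0, 0, 0, 0]]
  claw: 0.04

```text
clock: 26.55
tool_pos: [0.3426, -0.3059, 0.0204]
tcp_rot: [3.139, 0.002, 1.791]
ft_force: [0.6, 1.9, 6.0]
finger_gap: 0.0546
```

Request:
send_rows:
  increments:
    - [[0, 0, -0.02, 0], [0, 0, -0.07, 0], [0, 0, -0.12, 0], [0, 0, -0.132, 0], [0, 0, -0.132, 0], [0, 0, -0.132, 0], [0, 0, -0.132, 0]]

```text
clock: 27.25
tool_pos: [0.3406, -0.3049, 0.1496]
tcp_rot: [-3.139, -0.002, 1.79]
ft_force: [-0.7, 0.0, -1.1]
finger_gap: 0.0546
```

```bash
python3 - <<'E'
from h import *
s=env.sense();print(s['tool_pos'],s['finger_gap'])
rows((.42,-.20,.15,95),(.4255,.1329,.15,85.5),(.44,-.03,.15,88))
E
```

```text
[ 0.34058425 -0.30488207  0.14960391] 0.05456651906242711
(0.42, -0.2, 0.15, 95) -> [0.0851, 0.1003, -0.0004, 0.1322]
(0.4255, 0.1329, 0.15, 85.5) -> [0.4088, 0.1782, -0.0004, 0.298]
(0.44, -0.03, 0.15, 88) -> [0.2466, 0.1569, -0.0004, 0.2544]
```

Request:
send_rows:
  increments:
    - [[0.035, 0.035, 0, 0.05], [0.07, 0.07, 0, 0.1], [0.105, 0.105, 0, 0.15], [0.14, 0.135, 0, 0.2], [0.18, 0.155, 0, 0.2544], [0.22, 0.157, 0, 0.2544], [0.265, 0.16, 0, 0.2544], [0.31, 0.165, 0, 0.298]]

```text
clock: 28.05
tool_pos: [0.4336, 0.0343, 0.1497]
tcp_rot: [-3.139, 0.001, 1.492]
ft_force: [1.4, -0.5, 0.6]
finger_gap: 0.055
```

Request:
send_rows:
  increments:
    - [[0.0455, 0.0015, 0, 0], [0.096, 0.006, 0, 0], [0.096, 0.006, 0.02, 0], [0.096, 0.006, 0.038, 0], [0.096, 0.006, 0.038, 0], [0.096, 0.006, 0.038, 0], [0.096, 0.006, 0.038, 0]]

```text
clock: 28.75
tool_pos: [0.4489, 0.1281, 0.1137]
tcp_rot: [3.141, -0.0, 1.492]
ft_force: [0.2, -0.1, -1.2]
finger_gap: 0.0548
```

```bash
python3 - <<'E'
from h import *
im,T,s=blocks('pics/w6.png'); print(s['clock'],s['tool_pos'],s['tcp_rot'])
for name in ('w3','w6'):
    g=cv2.cvtColor(cv2.imread(f'pics/{name}.png'),cv2.COLOR_BGR2GRAY)[:,290:350].mean(1)
    d=np.diff(g); i=np.argsort(-abs(d))[:14]; print(name,sorted([(int(k),int(round(d[k]))) for k in i]))
E
```

```text
28.75 [0.44892244 0.12809615 0.11368464] [ 3.14077916e+00 -1.17125990e-04  1.49219217e+00]
w3 [(0, -26), (15, -44), (17, 26), (18, 58), (85, -33), (99, 36), (158, -66), (160, 22), (161, 26), (172, 22), (219, -49), (220, -51), (296, -29), (334, -25)]
w6 [(56, -55), (61, 48), (124, -38), (125, -31), (126, 42), (138, 31), (192, -50), (195, 37), (205, -66), (286, -38), (324, 46), (332, -38), (339, 64), (369, -29)]
```

Request:
send_rows:
  increments:
    - [[0.003, -0.0237, 0, 0], [0.003, -0.0237, 0, 0], [0.003, -0.0237, 0, 0], [0.003, -0.0237, 0, 0]]

```text
clock: 29.2
tool_pos: [0.4257, 0.1332, 0.1137]
tcp_rot: [3.14, -0.001, 1.492]
ft_force: [-0.2, -0.5, -0.3]
finger_gap: 0.0548
```

```bash
python3 - <<'E'
from h import *
im,T,s=blocks('pics/w6.png'); print(s['clock'],s['tool_pos'],s['tcp_rot'])
cv2.imwrite('pics/w6c.png',cv2.resize(im[100:400,120:520],(800,600),interpolation=cv2.INTER_CUBIC))
E
```

```text
29.2 [0.42574472 0.1332034  0.11369082] [ 3.14035315e+00 -7.55564788e-04  1.49241240e+00]
```

View pics/w6c.png

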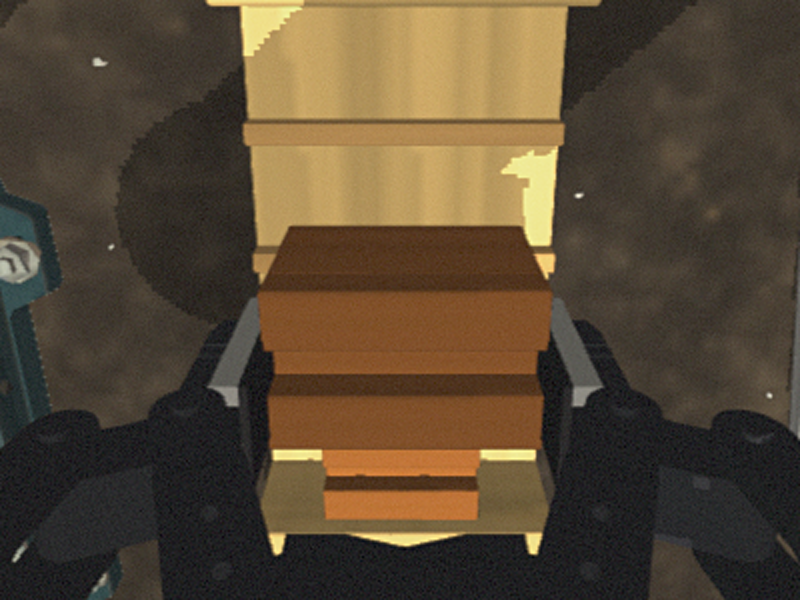

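```bash
python3 - <<'E'
from h import *
s=env.sense(); T=wTc('wrist',s)
c=lambda p:np.array(p,float)/2+np.array([120,100])-.25
for zt in (.1265,.1289): pose4('wrist',c([(260,291),(552,290),(543,449),(270,449)]),zt,T)
print('bottom',px2w('wrist',c([(290,227),(521,227)]),.0929,T).round(4).tolist(),'top',px2w('wrist',c([(260,291),(552,290)]),.1289,T).round(4).tolist())
print('rib',px2w('wrist',c([(246,122),(563,122),(246,145),(563,145)]),.018,T).round(4).tolist())
C=np.array([.4484,.131]);e=np.array([.9968,-.0795]);n=np.array([.0795,.9968])
for k in (-52,-44): print(k,[(C+e*k/1e3+n*j*.055).round(4).tolist() for j in(-1,1)])
E
```

```text
[0.4237 0.1335 0.1265] L 0.0564 W 0.0364 ang 85.6
[0.4222 0.1336 0.1289] L 0.0552 W 0.0357 ang 85.6
bottom [[0.4033, 0.1073, 0.0929], [0.4076, 0.1623, 0.0929]] top [[0.4023, 0.1076, 0.1289], [0.4064, 0.1622, 0.1289]]
rib [[0.3919, 0.0818, 0.018], [0.4003, 0.1889, 0.018], [0.3998, 0.0806, 0.018], [0.4083, 0.1888, 0.018]]
-52 [[0.3922, 0.0803], [0.4009, 0.19]]
-44 [[0.4002, 0.0797], [0.4089, 0.1893]]
```

Request:
send_rows:
  increments:
    - [[0, 0.0013, 0.03, 0], [0, 0.0013, 0.055, 0], [0, 0.0013, 0.068, 0], [0, 0.0013, 0.075, 0], [0, 0.0013, 0.079, 0], [0, 0.0013, 0.081, 0], [0, 0.0013, 0.081, 0]]

```text
clock: 29.95
tool_pos: [0.4268, 0.1332, 0.0325]
tcp_rot: [3.141, -0.0, 1.493]
ft_force: [0.1, 0.0, -0.7]
finger_gap: 0.0547
```

Request:
send_rows:
  increments:
    - [[0, 0, 0.001, 0], [0, 0, 0.0015, 0], [0, 0, 0.0015, 0]]

```text
clock: 30.25
tool_pos: [0.4265, 0.1331, 0.0308]
tcp_rot: [3.141, -0.0, 1.493]
ft_force: [-0.6, -0.7, -1.1]
finger_gap: 0.0544
```

Request:
send_rows:
  increments:
    - [[0, 0, 0.001, 0], [0, 0, 0.0015, 0], [0, 0, 0.0015, 0]]

```text
clock: 30.55
tool_pos: [0.4266, 0.1331, 0.0304]
tcp_rot: [3.141, -0.0, 1.493]
ft_force: [-4.1, 1.1, 13.2]
finger_gap: 0.0545
```

Request:
send_rows:
  increments:
    - [[0, 0, 0, 0], [0, 0, 0, 0], [0, 0, 0, 0], [0, 0, 0, 0], [0, 0, 0, 0]]
  claw: 0.068

```text
clock: 31.05
tool_pos: [0.4264, 0.133, 0.029]
tcp_rot: [-3.141, 0.0, 1.492]
ft_force: [-0.6, 0.5, 0.7]
finger_gap: 0.0684
```

Request:
send_rows:
  increments:
    - [[0, 0, -0.02, 0], [0, 0, -0.06, 0], [0, 0, -0.1, 0], [0, 0, -0.121, 0], [0, 0, -0.121, 0], [0, 0, -0.121, 0]]

```text
clock: 31.65
tool_pos: [0.4262, 0.1331, 0.15]
tcp_rot: [3.141, -0.001, 1.492]
ft_force: [0.6, 0.4, -0.3]
finger_gap: 0.0678
```

```bash
python3 - <<'E'
from h import *
rows((.53,-.03,.15,80),(.5959,-.2204,.15,68.2),(.5959,-.2204,.018,68.2))
E
```

```text
(0.53, -0.03, 0.15, 80) -> [-0.1545, 0.1162, 0.0, 0.096]
(0.5959, -0.2204, 0.15, 68.2) -> [-0.3391, 0.1969, 0.0, 0.302]
(0.5959, -0.2204, 0.018, 68.2) -> [-0.3391, 0.1969, 0.132, 0.302]
```

Request:
send_rows:
  increments:
    - [[-0.04, 0.03, 0, 0.03], [-0.08, 0.06, 0, 0.05], [-0.12, 0.09, 0, 0.08], [-0.16, 0.115, 0, 0.1], [-0.205, 0.135, 0, 0.15], [-0.25, 0.155, 0, 0.22], [-0.295, 0.176, 0, 0.29], [-0.3391, 0.1969, 0, 0.302]]

```text
clock: 32.45
tool_pos: [0.5957, -0.2223, 0.1479]
tcp_rot: [-3.138, 0.001, 1.188]
ft_force: [0.9, 0.5, -0.1]
finger_gap: 0.068
```

Request:
send_rows:
  increments:
    - [[0, 0, 0, 0], [0, 0, 0.04, 0], [0, 0, 0.085, 0], [0, 0, 0.12, 0], [0, 0, 0.132, 0], [0, 0, 0.132, 0], [0, 0, 0.132, 0]]

```text
clock: 33.15
tool_pos: [0.5972, -0.2207, 0.0194]
tcp_rot: [3.14, 0.0, 1.191]
ft_force: [0.8, -0.9, 1.4]
finger_gap: 0.0682
```

Request:
send_rows:
  increments:
    - [[0, 0, 0, 0], [0, 0, 0, 0], [0, 0, 0, 0], [0, 0, 0, 0], [0, 0, 0, 0]]
  claw: 0.04

```text
clock: 33.65
tool_pos: [0.5979, -0.2207, 0.0207]
tcp_rot: [3.137, -0.001, 1.191]
ft_force: [-0.2, 1.7, 7.0]
finger_gap: 0.0548
```

Request:
send_rows:
  increments:
    - [[0, 0, -0.02, 0], [0, 0, -0.04, 0], [0, 0, -0.04, 0]]

```text
clock: 33.95
tool_pos: [0.5983, -0.221, 0.062]
tcp_rot: [3.135, -0.001, 1.191]
ft_force: [0.1, 0.3, -0.4]
finger_gap: 0.0548
```

```bash
python3 - <<'E'
from h import *
s=env.sense();print(s['tool_pos'],s['finger_gap'])
rows((.57,-.26,.058,90),(.57,-.26,.0215,90))
E
```

```text
[ 0.59832382 -0.22100557  0.06195969] 0.054828599955546065
(0.57, -0.26, 0.058, 90) -> [-0.0467, -0.0119, 0.004, -0.3797]
(0.57, -0.26, 0.0215, 90) -> [-0.0467, -0.0119, 0.0405, -0.3797]
```

Request:
send_rows:
  increments:
    - [[-0.02, -0.005, 0, -0.149], [-0.04, -0.01, 0, -0.298], [-0.0467, -0.0119, 0, -0.3797], [-0.0467, -0.0119, 0.02, -0.3797], [-0.0467, -0.0119, 0.032, -0.3797], [-0.0467, -0.0119, 0.037, -0.3797], [-0.0467, -0.0119, 0.037, -0.3797]]

```text
clock: 34.65
tool_pos: [0.5675, -0.2591, 0.021]
tcp_rot: [-3.141, -0.0, 1.571]
ft_force: [-0.3, -0.7, -0.7]
finger_gap: 0.055
```

Request:
send_rows:
  increments:
    - [[0, 0, 0, 0], [0, 0, 0, 0], [0, 0, 0, 0], [0, 0, 0, 0], [0, 0, -0.04, 0], [0, 0, -0.08, 0], [0, 0, -0.08, 0]]
  claw: 0.0854

```text
clock: 35.35
tool_pos: [0.5714, -0.261, 0.1079]
tcp_rot: [3.131, 0.005, 1.571]
ft_force: [0.9, 0.0, 0.6]
finger_gap: 0.0854
```

```bash
python3 - <<'E'
from h import *
im,T,s=blocks('pics/w7.png'); print(s['tool_pos'],s['tcp_rot'],s['finger_gap'])
hsv=cv2.cvtColor(im,cv2.COLOR_BGR2HSV)
m=((hsv[...,0]<22)&(hsv[...,1]>110)&(hsv[...,2]>150)).astype(np.uint8)
for q in cv2.findContours(m,0,2)[0]:
    if cv2.contourArea(q)<400: continue
    r=cv2.boxPoints(cv2.minAreaRect(q)); b=px2w('wrist',r,.036,T); ee=np.diff(b,axis=0)[:2,:2]; L=np.linalg.norm(ee,axis=1); k=ee[L.argmax()]
    print('blk',b.mean(0).round(4),L.round(3),np.degrees(np.arctan2(k[1],k[0])).round(1)%180)
x=.567
rows((x-.0207,-.26,.10,180),(x-.0207,-.26,.0245,180))
E
```

```text
[ 0.5713507  -0.26095587  0.10785318] [3.1305715  0.00453342 1.57119901] 0.08539307668762015
blk [ 0.5632 -0.2587  0.036 ] [0.055 0.035] 90.1
(0.5462999999999999, -0.26, 0.1, 180) -> [0.0, -0.0236, 0.0047, -1.5711]
(0.5462999999999999, -0.26, 0.0245, 180) -> [0.0, -0.0236, 0.0802, -1.5711]
```

Request:
send_rows:
  increments:
    - [[0, -0.01, 0, -0.149], [0, -0.02, 0, -0.298], [0, -0.0227, 0, -0.447], [0, -0.0227, 0, -0.596], [0, -0.0227, 0, -0.745], [0, -0.0227, 0, -0.894], [0, -0.0227, 0, -1.043], [0, -0.0227, 0, -1.192]]

```text
clock: 36.2
tool_pos: [0.5445, -0.2592, 0.0999]
tcp_rot: [3.142, -0.002, 2.768]
ft_force: [-0.5, -0.7, -0.9]
finger_gap: 0.0857
```

Request:
send_rows:
  increments:
    - [[0, 0, 0, -0.149], [0, 0, 0, -0.298], [0, 0, 0.0, -0.379], [0, 0, 0.04, -0.379], [0, 0, 0.07, -0.379], [0, 0, 0.0765, -0.379], [0, 0, 0.0765, -0.379], [0, 0, 0.0765, -0.379]]

```text
clock: 37.0
tool_pos: [0.546, -0.2598, 0.0259]
tcp_rot: [-3.141, 0.002, -3.142]
ft_force: [0.0, 0.9, 0.3]
finger_gap: 0.0855
```

Request:
send_rows:
  increments:
    - [[0.003, 0, 0, 0], [0.006, 0, 0, 0], [0.009, 0, -0.003, 0], [0.011, 0, -0.0058, 0], [0.014, 0, -0.0085, 0], [0.017, 0, -0.0107, 0], [0.0205, 0, -0.0128, 0], [0.024, 0, -0.0145, 0]]

```text
clock: 37.8
tool_pos: [0.5213, -0.2595, 0.0397]
tcp_rot: [-3.141, 0.001, 3.141]
ft_force: [0.9, -0.4, 1.3]
finger_gap: 0.0852
```

Request:
send_rows:
  increments:
    - [[0.0035, 0, -0.0015, 0], [0.007, 0, -0.0025, 0], [0.011, 0, -0.0032, 0], [0.015, 0, -0.0038, 0], [0.019, 0, -0.004, 0], [0.023, 0, -0.004, 0], [0.025, 0, -0.004, 0], [0.025, 0, -0.004, 0]]

```text
clock: 38.6
tool_pos: [0.4949, -0.2591, 0.0426]
tcp_rot: [3.141, -0.002, 3.141]
ft_force: [0.2, -0.8, -0.8]
finger_gap: 0.0852
```

Request:
send_rows:
  increments:
    - [[0, 0, -0.04, 0], [0, 0, -0.08, 0], [0, 0, -0.08, 0], [0, 0, -0.08, 0]]

```text
clock: 39.0
tool_pos: [0.496, -0.2591, 0.1232]
tcp_rot: [3.141, 0.001, 3.141]
ft_force: [0.7, 0.3, -0.3]
finger_gap: 0.0854
```

```bash
python3 - <<'E'
from h import *
im,T,s=blocks('pics/w8.png'); print(s['clock'],s['tool_pos'],s['tcp_rot'],s['finger_gap'])
hsv=cv2.cvtColor(im,cv2.COLOR_BGR2HSV)
m=((hsv[...,0]<22)&(hsv[...,1]>110)&(hsv[...,2]>110)).astype(np.uint8)
for q in cv2.findContours(m,0,2)[0]:
    if cv2.contourArea(q)<400: continue
    r=cv2.boxPoints(cv2.minAreaRect(q)); b=px2w('wrist',r,.036,T); ee=np.diff(b,axis=0)[:2,:2]; L=np.linalg.norm(ee,axis=1); k=ee[L.argmax()]
    print('blk',b.mean(0).round(4),L.round(3),np.degrees(np.arctan2(k[1],k[0])).round(1)%180)
sd=read_camera('side')
o=np.zeros((600,800,3),np.uint8); o[:400,:640]=im; o[400:,:480]=cv2.resize(sd[230:330,200:440],(480,200)); cv2.imwrite('pics/c8.png',o)
E
```

```text
39.0 [ 0.49599045 -0.25911664  0.12320119] [3.14104328e+00 6.06372835e-04 3.14086374e+00] 0.0854054276789535
blk [ 0.2899 -0.2078  0.036 ] [0.114 0.018] 85.6
blk [ 0.5265 -0.2628  0.036 ] [0.037 0.062] 90.1
```

View pics/c8.png

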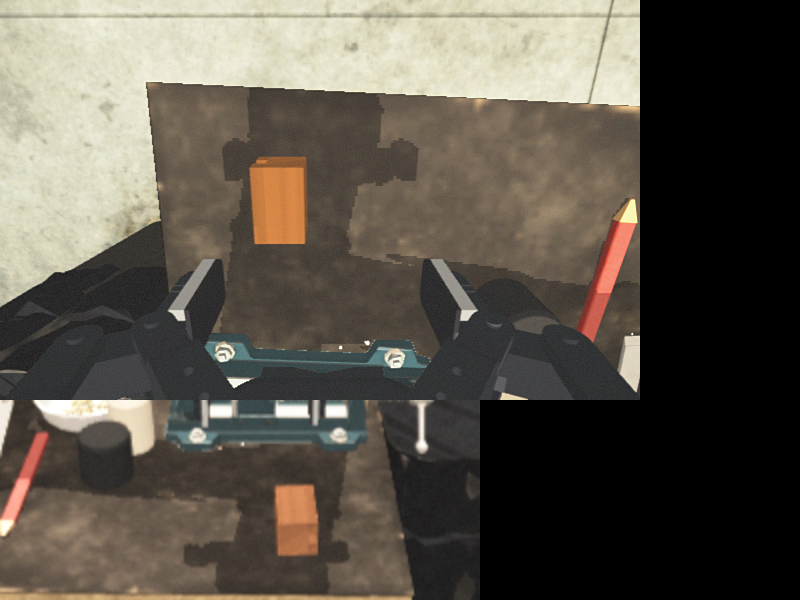

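Request:
send_rows:
  increments:
    - [[-0.0098, 0, 0, 0], [-0.0098, 0, 0.04, 0], [-0.0098, 0, 0.08, 0], [-0.0098, 0, 0.0985, 0], [-0.0098, 0, 0.0985, 0], [-0.0098, 0, 0.0985, 0]]

```text
clock: 39.7
tool_pos: [0.5063, -0.2596, 0.0245]
tcp_rot: [-3.141, -0.001, -3.141]
ft_force: [0.2, -0.9, -0.2]
finger_gap: 0.0855
```

Request:
send_rows:
  increments:
    - [[0.0025, 0, 0, 0], [0.005, 0, 0, 0], [0.008, 0, -0.003, 0], [0.01, 0, -0.0058, 0], [0.013, 0, -0.0085, 0], [0.016, 0, -0.0107, 0], [0.0195, 0, -0.0128, 0], [0.023, 0, -0.0145, 0]]

```text
clock: 40.5
tool_pos: [0.4831, -0.2595, 0.0397]
tcp_rot: [-3.141, 0.001, 3.141]
ft_force: [0.7, -0.2, 1.6]
finger_gap: 0.0855
```

Request:
send_rows:
  increments:
    - [[0.0035, 0, -0.0015, 0], [0.007, 0, -0.0025, 0], [0.011, 0, -0.0032, 0], [0.015, 0, -0.0038, 0], [0.019, 0, -0.004, 0], [0.023, 0, -0.004, 0], [0.025, 0, -0.004, 0], [0.025, 0, -0.004, 0]]

```text
clock: 41.3
tool_pos: [0.4566, -0.259, 0.0423]
tcp_rot: [3.141, -0.002, 3.141]
ft_force: [0.0, -0.4, -0.3]
finger_gap: 0.0856
```

Request:
send_rows:
  increments:
    - [[0, 0, -0.05, 0.149], [0, 0.0, -0.1, 0.298], [0, 0.0, -0.12, 0.447], [0, 0.0, -0.12, 0.596], [0, 0.0, -0.12, 0.745], [0, 0, -0.12, 0.894], [0, 0, -0.12, 1.043], [0, 0, -0.12, 1.192]]

```text
clock: 42.1
tool_pos: [0.4574, -0.259, 0.1622]
tcp_rot: [-3.14, -0.001, 1.943]
ft_force: [-0.1, 0.2, -1.0]
finger_gap: 0.0856
```

Request:
send_rows:
  increments:
    - [[-0.025, -0.01, 0, 0.149], [-0.04, -0.02, 0, 0.298], [-0.05, -0.02, 0, 0.379], [-0.05, -0.02, 0, 0.379], [-0.05, -0.02, 0, 0.379], [-0.05, -0.02, 0, 0.379]]

```text
clock: 42.7
tool_pos: [0.4576, -0.3126, 0.1628]
tcp_rot: [-3.141, -0.0, 1.572]
ft_force: [-0.3, -0.5, 0.3]
finger_gap: 0.0855
```

```bash
python3 - <<'E'
from h import *
im,T,s=blocks('pics/w9.png'); print(s['clock'],s['tool_pos'],s['tcp_rot'],s['finger_gap'])
hsv=cv2.cvtColor(im,cv2.COLOR_BGR2HSV)
m=((hsv[...,0]<22)&(hsv[...,1]>110)&(hsv[...,2]>110)).astype(np.uint8)
for q in cv2.findContours(m,0,2)[0]:
    if cv2.contourArea(q)<400: continue
    r=cv2.boxPoints(cv2.minAreaRect(q)); b=px2w('wrist',r,.036,T); ee=np.diff(b,axis=0)[:2,:2]; L=np.linalg.norm(ee,axis=1); k=ee[L.argmax()]
    print('blk',b.mean(0).round(4),L.round(3),np.degrees(np.arctan2(k[1],k[0])).round(1)%180,r.mean(0).round(),q.reshape(-1,2).min(0),q.reshape(-1,2).max(0))
cv2.imwrite('pics/w9c.png',cv2.resize(im[80:330,200:440],(576,600),interpolation=cv2.INTER_CUBIC))
E
```

```text
42.7 [ 0.45759404 -0.31258852  0.16278972] [-3.14097987e+00 -4.54582395e-04  1.57231409e+00] 0.08553182299143984
blk [ 0.4842 -0.26    0.036 ] [0.058 0.046] 90.1 [386. 220.] [350 194] [423 246]
```

View pics/w9c.png

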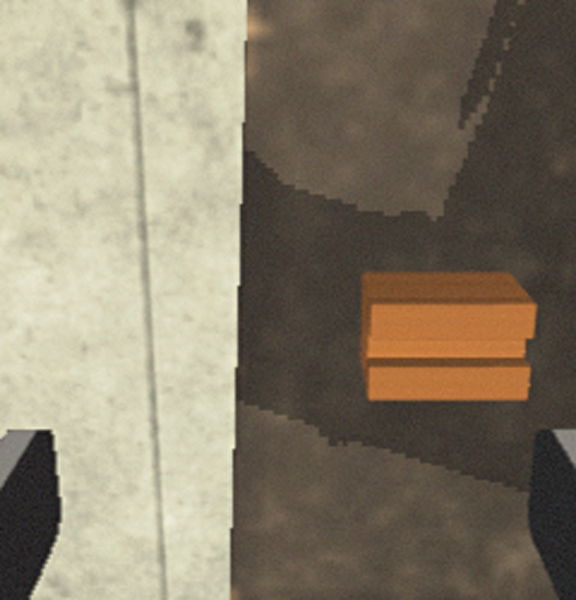

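```bash
python3 - <<'E'
from h import *
T=wTc('wrist')
c=lambda p:np.array(p,float)/2.4+np.array([200,80])-.3
pose4('wrist',c([(371,304),(536,304),(529,401),(367,401)]),.036,T)
rows((.489,-.2605,.10,90),(.489,-.2605,.018,90))
E
```

```text
[ 0.49   -0.2589  0.036 ] L 0.056 W 0.036 ang 90.1
(0.489, -0.2605, 0.1, 90) -> [0.052, 0.0314, 0.063, 0.0014]
(0.489, -0.2605, 0.018, 90) -> [0.052, 0.0314, 0.145, 0.0014]
```

Request:
send_rows:
  increments:
    - [[0.03, 0.02, 0.03, 0], [0.0535, 0.0325, 0.07, 0], [0.0535, 0.0325, 0.11, 0], [0.0535, 0.0325, 0.135, 0], [0.0535, 0.0325, 0.145, 0], [0.0535, 0.0325, 0.145, 0], [0.0535, 0.0325, 0.145, 0], [0.0535, 0.0325, 0.145, 0]]
  claw: 0.068

```text
clock: 43.55
tool_pos: [0.4916, -0.2602, 0.0199]
tcp_rot: [3.138, 0.001, 1.571]
ft_force: [0.2, -0.2, -0.2]
finger_gap: 0.0682
```

Request:
send_rows:
  increments:
    - [[0, 0, 0, 0], [0, 0, 0, 0], [0, 0, 0, 0], [0, 0, 0, 0], [0, 0, 0, 0]]
  claw: 0.04

```text
clock: 44.05
tool_pos: [0.4915, -0.2602, 0.0199]
tcp_rot: [3.138, 0.001, 1.571]
ft_force: [-0.6, 0.3, 6.4]
finger_gap: 0.0548
```

Request:
send_rows:
  increments:
    - [[0, 0, -0.02, 0], [0, 0, -0.07, 0], [0, 0, -0.12, 0], [0, 0, -0.132, 0], [0, 0, -0.132, 0], [0, 0, -0.132, 0], [0, 0, -0.132, 0]]

```text
clock: 44.75
tool_pos: [0.4893, -0.2593, 0.1484]
tcp_rot: [-3.139, -0.001, 1.57]
ft_force: [0.5, -0.4, -0.8]
finger_gap: 0.0549
```

```bash
python3 - <<'E'
from h import *
s=env.sense();print(s['tool_pos'],s['finger_gap'])
rows((.47,-.06,.15,90),(.3785,.1367,.15,85.5))
E
```

```text
[ 0.48925686 -0.25933252  0.14841249] 0.054880027120244944
(0.47, -0.06, 0.15, 90) -> [0.1993, -0.0194, -0.0016, -0.0009]
(0.3785, 0.1367, 0.15, 85.5) -> [0.3959, -0.1111, -0.0016, 0.0777]
```

Request:
send_rows:
  increments:
    - [[0.04, -0.002, -0.001, 0], [0.085, -0.005, -0.001, 0], [0.13, -0.01, -0.001, 0], [0.175, -0.015, -0.001, 0], [0.22, -0.03, -0.001, 0.02], [0.265, -0.05, -0.001, 0.04], [0.305, -0.07, -0.001, 0.06], [0.345, -0.09, -0.001, 0.0777]]

```text
clock: 45.55
tool_pos: [0.3988, 0.0864, 0.1499]
tcp_rot: [-3.14, 0.001, 1.492]
ft_force: [0.5, 1.6, -0.8]
finger_gap: 0.055
```

```bash
python3 - <<'E'
from h import *
rows((.378,.1367,.15,85.5),(.378,.1367,.112,85.5))
E
```

```text
(0.378, 0.1367, 0.15, 85.5) -> [0.0485, -0.0247, -0.0001, -0.0005]
(0.378, 0.1367, 0.112, 85.5) -> [0.0485, -0.0247, 0.0379, -0.0005]
```

Request:
send_rows:
  increments:
    - [[0.03, -0.015, 0, 0], [0.0485, -0.0247, 0, 0], [0.0485, -0.0247, 0.02, 0], [0.0485, -0.0247, 0.038, 0], [0.0485, -0.0247, 0.038, 0], [0.0485, -0.0247, 0.038, 0], [0.0485, -0.0247, 0.038, 0], [0.0485, -0.0247, 0.038, 0]]

```text
clock: 46.35
tool_pos: [0.3802, 0.1358, 0.1138]
tcp_rot: [3.141, -0.001, 1.492]
ft_force: [-0.1, 0.6, -0.6]
finger_gap: 0.0551
```

```bash
python3 - <<'E'
from h import *
im,T,s=blocks('pics/w10.png'); print(s['clock'],s['tool_pos'],s['tcp_rot'])
for name in ('w6','w10'):
    g=cv2.imread(f'pics/{name}.png')[:,285:355,2].astype(float).mean(1)
    print(name,[(k,int(g[k])) for k in range(200,340,3)])
E
```

```text
46.35 [0.38016296 0.13576874 0.11377524] [ 3.14052046e+00 -8.47752619e-04  1.49221708e+00]
w6 [(200, 189), (203, 189), (206, 189), (209, 189), (212, 163), (215, 82), (218, 86), (221, 83), (224, 82), (227, 85), (230, 85), (233, 85), (236, 89), (239, 78), (242, 77), (245, 89), (248, 124), (251, 128), (254, 129), (257, 129), (260, 127), (263, 128), (266, 130), (269, 129), (272, 130), (275, 123), (278, 134), (281, 134), (284, 137), (287, 81), (290, 78), (293, 77), (296, 74), (299, 116), (302, 126), (305, 128), (308, 128), (311, 127), (314, 126), (317, 129), (320, 129), (323, 124), (326, 193), (329, 194), (332, 192), (335, 202), (338, 88)]
w10 [(200, 191), (203, 192), (206, 191), (209, 191), (212, 194), (215, 193), (218, 80), (221, 88), (224, 85), (227, 81), (230, 85), (233, 86), (236, 86), (239, 87), (242, 79), (245, 78), (248, 75), (251, 116), (254, 128), (257, 130), (260, 130), (263, 129), (266, 128), (269, 130), (272, 130), (275, 130), (278, 130), (281, 137), (284, 134), (287, 137), (290, 139), (293, 79), (296, 79), (299, 76), (302, 104), (305, 125), (308, 128), (311, 129), (314, 128), (317, 127), (320, 129), (323, 129), (326, 129), (329, 199), (332, 202), (335, 117), (338, 79)]
```

Request:
send_rows:
  increments:
    - [[0, -0.0025, 0.03, 0], [0, -0.0025, 0.055, 0], [0, -0.0025, 0.068, 0], [0, -0.0025, 0.075, 0], [0, -0.0025, 0.079, 0], [0, -0.0025, 0.081, 0], [0, -0.0025, 0.081, 0]]

```text
clock: 47.1
tool_pos: [0.3775, 0.1361, 0.0325]
tcp_rot: [3.141, -0.001, 1.493]
ft_force: [-0.3, -0.5, -1.3]
finger_gap: 0.0546
```

Request:
send_rows:
  increments:
    - [[0, 0, 0.001, 0], [0, 0, 0.002, 0], [0, 0, 0.002, 0]]

```text
clock: 47.4
tool_pos: [0.3772, 0.1359, 0.0302]
tcp_rot: [3.141, -0.0, 1.493]
ft_force: [-0.2, 0.5, -0.1]
finger_gap: 0.055
```

Request:
send_rows:
  increments:
    - [[0, 0, 0.001, 0], [0, 0, 0.0015, 0], [0, 0, 0.0015, 0]]

```text
clock: 47.7
tool_pos: [0.3773, 0.1359, 0.0298]
tcp_rot: [3.141, -0.0, 1.493]
ft_force: [-5.1, -1.0, 15.7]
finger_gap: 0.0549
```

Request:
send_rows:
  increments:
    - [[0, 0, 0, 0], [0, 0, 0, 0], [0, 0, 0, 0], [0, 0, 0, 0], [0, 0, 0, 0]]
  claw: 0.068

```text
clock: 48.2
tool_pos: [0.3771, 0.1358, 0.0285]
tcp_rot: [-3.141, 0.0, 1.492]
ft_force: [-0.1, -0.5, 0.6]
finger_gap: 0.068
```

Request:
send_rows:
  increments:
    - [[0, 0, -0.02, 0], [0, 0, -0.06, 0], [0, 0, -0.1, 0], [0, 0, -0.14, 0], [0, 0, -0.18, 0], [0, 0, -0.2, 0], [0, 0, -0.2, 0], [0, 0, -0.2, 0]]

```text
clock: 49.0
tool_pos: [0.377, 0.1359, 0.2284]
tcp_rot: [-3.141, -0.001, 1.492]
ft_force: [0.6, 1.0, -0.9]
finger_gap: 0.0682
```

```bash
python3 - <<'E'
from h import *
im,T,s=blocks('pics/w11.png'); print(s['clock'],s['tool_pos'],s['tcp_rot'])
t=read_camera('top'); cv2.imwrite('pics/t11.png',t)
a=cv2.resize(t[155:275,185:320],(450,400),interpolation=cv2.INTER_CUBIC)
b=cv2.resize(im[100:400,140:500],(350,292))
o=np.zeros((400,800,3),np.uint8); o[:,:450]=a;o[:292,450:]=b
cv2.imwrite('pics/c11.png',o)
E
```

```text
49.0 [0.37695994 0.1358723  0.22835525] [-3.14134371e+00 -5.44228336e-04  1.49232881e+00]
```

View pics/c11.png

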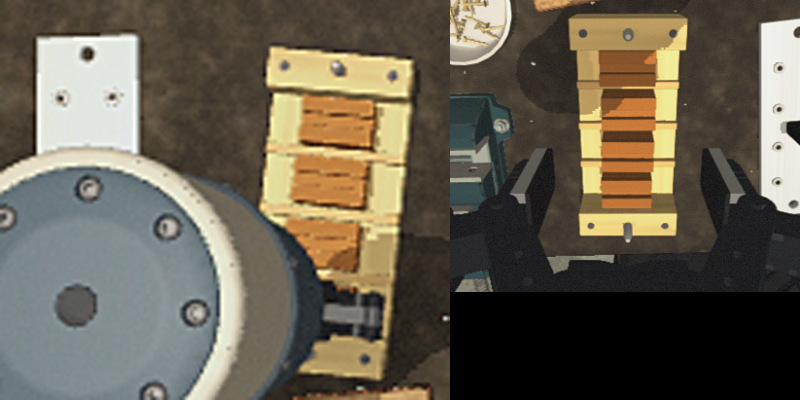

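```bash
python3 - <<'E'
from h import *
rows((.4685,.3232,.20,182.7))
E
```

```text
(0.4685, 0.3232, 0.2, 182.7) -> [0.1943, 0.077, 0.0274, -1.6963]
```

Request:
send_rows:
  increments:
    - [[0.03, 0.01, 0, -0.149], [0.06, 0.02, 0, -0.298], [0.09, 0.035, 0, -0.447], [0.12, 0.05, 0, -0.596], [0.15, 0.06, 0, -0.745], [0.18, 0.07, 0.01, -0.894], [0.1943, 0.077, 0.0274, -1.043], [0.1943, 0.077, 0.0274, -1.192]]
  claw: 0.04

```text
clock: 49.9
tool_pos: [0.4681, 0.324, 0.196]
tcp_rot: [-3.134, -0.003, 2.691]
ft_force: [0.3, -1.6, -0.3]
finger_gap: 0.0401
```

Request:
send_rows:
  increments:
    - [[0, 0, 0, -0.149], [0, 0, 0, -0.298], [0, 0, 0, -0.447], [0, 0, 0, -0.504], [0, 0, 0, -0.504], [0, 0, 0, -0.504]]

```text
clock: 50.5
tool_pos: [0.4689, 0.3232, 0.2002]
tcp_rot: [-3.14, -0.001, -3.097]
ft_force: [-0.1, -0.3, -0.4]
finger_gap: 0.0402
```

```bash
python3 - <<'E'
from h import *
im,T,s=blocks('pics/w12.png'); print(s['clock'],s['tool_pos'],s['tcp_rot'],s['finger_gap'])
hsv=cv2.cvtColor(im,cv2.COLOR_BGR2HSV)
m=((hsv[...,2]>170)&(hsv[...,1]<40)).astype(np.uint8)
q=max(cv2.findContours(cv2.morphologyEx(m,cv2.MORPH_CLOSE,np.ones((9,9))),0,2)[0],key=cv2.contourArea)
r=cv2.boxPoints(cv2.minAreaRect(q)); b=px2w('wrist',r,.008,T); ee=np.diff(b,axis=0)[:2,:2]; L=np.linalg.norm(ee,axis=1);k=ee[L.argmax()]
print('lid',b.mean(0).round(4),L.round(3),np.degrees(np.arctan2(k[1],k[0])).round(2))
print(w2px('wrist',[[.5762,.3282,.008],[.3609,.3182,.008],[.4685,.3232,.05]],T).round())
cv2.imwrite('pics/w12c.png',im)
E
```

```text
50.5 [0.46887105 0.32320482 0.20019904] [-3.14025359e+00 -1.30943924e-03 -3.09653910e+00] 0.040200061715927535
lid [0.4677 0.3245 0.008 ] [0.242 0.08 ] -177.4
[[212. 171.]
 [433. 170.]
 [323. 182.]]
```

View pics/w12c.png

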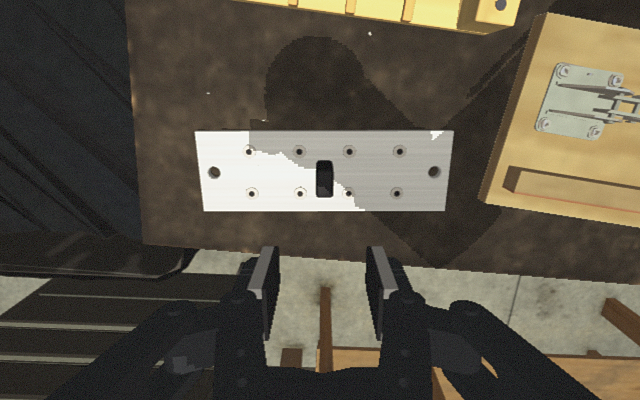

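Request:
send_rows:
  increments:
    - [[0.0012, 0.0012, 0.04, 0], [0.0012, 0.0012, 0.09, 0], [0.0012, 0.0012, 0.13, 0], [0.0012, 0.0012, 0.155, 0], [0.0012, 0.0012, 0.168, 0], [0.0012, 0.0012, 0.171, 0], [0.0012, 0.0012, 0.171, 0], [0.0012, 0.0012, 0.171, 0]]

```text
clock: 51.35
tool_pos: [0.4688, 0.3255, 0.0319]
tcp_rot: [3.14, 0.002, -3.095]
ft_force: [0.1, -0.5, -0.3]
finger_gap: 0.0402
```

Request:
send_rows:
  increments:
    - [[0, 0, 0, 0], [0, 0, 0, 0], [0, 0, 0, 0], [0, 0, 0, 0], [0, 0, 0, 0], [0, 0, 0, 0]]
  claw: 0.006
  force: 110

```text
clock: 51.95
tool_pos: [0.4683, 0.3252, 0.0316]
tcp_rot: [3.14, 0.002, -3.094]
ft_force: [-2.1, 0.4, 5.3]
finger_gap: 0.0144
```

Request:
send_rows:
  increments:
    - [[0, 0, -0.01, 0], [0, 0, -0.03, 0], [0, 0, -0.06, 0], [0, 0, -0.09, 0], [0, 0, -0.115, 0], [0, 0, -0.12, 0], [0, 0, -0.12, 0], [0, 0, -0.12, 0]]

```text
clock: 52.75
tool_pos: [0.467, 0.324, 0.1485]
tcp_rot: [-3.14, -0.003, -3.095]
ft_force: [0.0, -0.6, -3.6]
finger_gap: 0.0143
```

```bash
python3 - <<'E'
from h import *
s=env.sense(); T=wTc('wrist',s); im=read_camera('wrist'); cv2.imwrite('pics/w13.png',im)
print(s['tool_pos'],s['tcp_rot'],s['finger_gap'],s['ft_force'])
H=np.array(camera_info('wrist')['hand_eye'])
# predicted hole pixels in tool frame for lid top plane at z_tool = .028-.008 = .020..
g=cv2.cvtColor(im,cv2.COLOR_BGR2GRAY)
for sgn in (-1,1):
    for zt in (.018,.022):print(sgn,zt,w2px('wrist',[[sgn*.108,0,zt]],H).round(1))
rows((.4484,.131,.15,175.45))
E
```

```text
[0.46696684 0.32402381 0.14851172] [-3.14013329e+00 -2.60561808e-03 -3.09508597e+00] 0.014282603848167935 [ 0.04168184 -0.59506735 -3.58091117]
-1 0.018 [[102.5 255.3]]
-1 0.022 [[107.4 251.5]]
1 0.018 [[543.9 255.4]]
1 0.022 [[539.  251.6]]
(0.4484, 0.131, 0.15, 175.45) -> [0.0275, -0.1918, -0.0017, 0.126]
```

```bash
cat >> h.py <<'E'
def holes(im):
    """dark lid holes near their expected pixels"""
    g=cv2.GaussianBlur(cv2.cvtColor(im,cv2.COLOR_BGR2GRAY),(3,3),0); out=[]
    for u,v in ((106,252),(541,252)):
        u0,v0=u-45,v-40; w=g[v0:v0+80,max(u0,0):u0+90]
        m=(w<70).astype(np.uint8); n,l,st,ce=cv2.connectedComponentsWithStats(m)
        for i in range(1,n):
            x,y,a,b,A=st[i]
            if 40<A<900 and x>0 and y>0 and x+a<w.shape[1] and y+b<w.shape[0]: out.append((round(ce[i][0]+max(u0,0),1),round(ce[i][1]+v0,1),int(A),int(a),int(b)))
    return out
E
python3 - <<'E'
from h import *
im=cv2.imread('pics/w13.png'); print(holes(im))
H=np.array(camera_info('wrist')['hand_eye'])
# how holes would lie for underside at TCP+.0316 -> top at tool z .0236
print(w2px('wrist',[[-.108,0,.0236],[.108,0,.0236]],H).round(1))
for x in (60,106,541,585): print(x, cv2.cvtColor(im,cv2.COLOR_BGR2GRAY)[215:300:6,x].tolist())
E
```

```text
[(np.float64(113.5), np.float64(244.8), 115, 14, 13), (np.float64(531.1), np.float64(244.9), 111, 14, 13)]
[[109.3 250. ]
 [537.1 250.1]]
60 [27, 30, 38, 36, 38, 43, 26, 30, 43, 45, 36, 33, 60, 32, 43]
106 [230, 234, 230, 230, 87, 102, 106, 172, 231, 229, 228, 230, 233, 230, 230]
541 [230, 230, 234, 160, 96, 100, 99, 143, 161, 161, 155, 161, 157, 159, 157]
585 [150, 157, 171, 181, 49, 54, 58, 60, 57, 52, 51, 52, 51, 54, 60]
```

```bash
sed -i 's/w<70/w<th/; s/def holes(im):/def holes(im,th=125):/' h.py; python3 - <<'E'
from h import *
im=cv2.imread('pics/w13.png'); print(holes(im,125),holes(im,140))
H=np.array(camera_info('wrist')['hand_eye'])
for zt in (.0236,.026):
  for (u,v) in ((113,247),(533,247)): print(zt,px2w('wrist',[[u,v]],zt,H).round(4)) 
E
```

```text
[(np.float64(110.1), np.float64(247.6), 347, 23, 20), (np.float64(535.2), np.float64(247.7), 411, 25, 22)] [(np.float64(110.1), np.float64(247.8), 371, 23, 21), (np.float64(535.7), np.float64(247.8), 473, 27, 23)]
0.0236 [[-0.1058 -0.0017  0.0236]]
0.0236 [[ 0.1056 -0.0017  0.0236]]
0.026 [[-0.1074 -0.0005  0.026 ]]
0.026 [[ 0.1073 -0.0005  0.026 ]]
```

Request:
send_rows:
  increments:
    - [[0.005, -0.035, 0, 0.02], [0.011, -0.075, 0, 0.05], [0.017, -0.115, 0, 0.08], [0.022, -0.15, 0, 0.1], [0.0275, -0.18, 0, 0.12], [0.0275, -0.1912, 0, 0.126], [0.0275, -0.1912, 0, 0.126], [0.0275, -0.1912, 0.0, 0.126]]

```text
clock: 53.6
tool_pos: [0.4494, 0.1326, 0.1496]
tcp_rot: [-3.141, -0.001, 3.062]
ft_force: [-0.9, 0.4, -2.5]
finger_gap: 0.0139
```

Request:
send_rows:
  increments:
    - [[0, 0, 0.02, 0], [0, 0, 0.03, 0], [0, 0, 0.03, 0], [0, 0, 0.03, 0]]

```text
clock: 54.0
tool_pos: [0.4496, 0.1328, 0.1202]
tcp_rot: [-3.141, -0.0, 3.063]
ft_force: [-0.8, 0.5, -2.6]
finger_gap: 0.0142
```

```bash
python3 - <<'E'
from h import *
s=env.sense(); im=read_camera('wrist'); cv2.imwrite('pics/w14.png',im); t=read_camera('top'); cv2.imwrite('pics/t14.png',t)
print(s['tool_pos'],s['tcp_rot'],s['finger_gap'],s['ft_force']); print(holes(im),holes(im,140))
rows((.4484,.1316,.119,175.45))
E
```

```text
[0.4495518  0.13278923 0.12023339] [-3.14099305e+00 -1.41056688e-04  3.06340910e+00] 0.014227438566977746 [-0.81861181  0.48856059 -2.59970333]
[(np.float64(110.0), np.float64(247.8), 352, 23, 21), (np.float64(535.4), np.float64(247.9), 393, 25, 21)] [(np.float64(109.9), np.float64(247.9), 371, 24, 21), (np.float64(536.0), np.float64(248.3), 446, 27, 22)]
(0.4484, 0.1316, 0.119, 175.45) -> [0.0014, -0.0013, 0.0018, 0.0009]
```

Request:
send_rows:
  increments:
    - [[0.0012, -0.0012, 0.0, 0], [0.0012, -0.0012, 0.005, 0], [0.0012, -0.0012, 0.01, 0], [0.0012, -0.0012, 0.013, 0], [0.0012, -0.0012, 0.016, 0], [0.0012, -0.0012, 0.018, 0], [0.0012, -0.0012, 0.018, 0]]

```text
clock: 54.8
tool_pos: [0.4479, 0.1311, 0.1018]
tcp_rot: [-3.141, -0.001, 3.062]
ft_force: [0.6, -0.4, -3.0]
finger_gap: 0.0144
```

Request:
send_rows:
  increments:
    - [[0, 0, 0.002, 0], [0, 0, 0.004, 0], [0, 0, 0.005, 0], [0, 0, 0.005, 0]]

```text
clock: 55.2
tool_pos: [0.448, 0.1312, 0.097]
tcp_rot: [-3.141, -0.0, 3.062]
ft_force: [0.2, -0.3, -2.8]
finger_gap: 0.0147
```

Request:
send_rows:
  increments:
    - [[0, 0, 0.002, 0], [0, 0, 0.004, 0], [0, 0, 0.005, 0], [0, 0, 0.005, 0]]

```text
clock: 55.6
tool_pos: [0.4479, 0.1312, 0.092]
tcp_rot: [-3.141, -0.0, 3.063]
ft_force: [0.4, 0.8, -2.6]
finger_gap: 0.0143
```

Request:
send_rows:
  increments:
    - [[0, 0, 0.002, 0], [0, 0, 0.004, 0], [0, 0, 0.006, 0], [0, 0, 0.006, 0]]

```text
clock: 56.0
tool_pos: [0.4478, 0.1311, 0.0858]
tcp_rot: [-3.141, -0.001, 3.062]
ft_force: [0.3, 0.1, -2.8]
finger_gap: 0.0144
```

Request:
send_rows:
  increments:
    - [[0, 0, 0.001, 0], [0, 0, 0.002, 0], [0, 0, 0.003, 0], [0, 0, 0.003, 0]]

```text
clock: 56.4
tool_pos: [0.448, 0.1312, 0.0831]
tcp_rot: [-3.141, -0.0, 3.062]
ft_force: [-0.4, 0.4, -3.1]
finger_gap: 0.0146
```

Request:
send_rows:
  increments:
    - [[0, 0, 0.0005, 0], [0, 0, 0.001, 0], [0, 0, 0.0015, 0], [0, 0, 0.0015, 0]]

```text
clock: 56.8
tool_pos: [0.4481, 0.1313, 0.0817]
tcp_rot: [3.142, 0.0, 3.063]
ft_force: [-0.9, 0.1, -2.1]
finger_gap: 0.0148
```

Request:
send_rows:
  increments:
    - [[0, 0, 0.0005, 0], [0, 0, 0.001, 0], [0, 0, 0.0015, 0], [0, 0, 0.0015, 0]]

```text
clock: 57.2
tool_pos: [0.4481, 0.1312, 0.0816]
tcp_rot: [3.141, 0.001, 3.063]
ft_force: [-7.1, -1.6, 9.8]
finger_gap: 0.0144
```

Request:
send_rows:
  increments:
    - [[0, 0, 0.0005, 0], [0, 0, 0.001, 0], [0, 0, 0.001, 0]]

```text
clock: 57.5
tool_pos: [0.4481, 0.1312, 0.0815]
tcp_rot: [3.141, 0.001, 3.063]
ft_force: [-9.5, -1.4, 18.8]
finger_gap: 0.0142
```

Request:
send_rows:
  increments:
    - [[0, 0, -0.002, 0], [0, 0, -0.002, 0], [0, 0, -0.002, 0]]

```text
clock: 57.8
tool_pos: [0.4484, 0.1314, 0.0816]
tcp_rot: [3.141, 0.001, 3.063]
ft_force: [-3.3, 0.1, 5.1]
finger_gap: 0.0141
```

Request:
send_rows:
  increments:
    - [[0, 0, 0, 0], [0, 0, 0, 0], [0, 0, 0, 0], [0, 0, 0, 0], [0, 0, 0, 0]]
  claw: 0.04

```text
clock: 58.3
tool_pos: [0.4481, 0.1312, 0.0811]
tcp_rot: [-3.141, -0.0, 3.063]
ft_force: [-0.2, -0.1, 0.2]
finger_gap: 0.04
```

Request:
send_rows:
  increments:
    - [[0, 0, -0.01, 0], [0, 0, -0.03, 0], [0, 0, -0.07, 0], [0, 0, -0.11, 0], [0, 0, -0.14, 0], [0, -0.03, -0.14, 0], [0, -0.06, -0.14, 0], [0, -0.06, -0.14, 0]]

```text
clock: 59.1
tool_pos: [0.443, 0.0693, 0.2225]
tcp_rot: [3.141, 0.001, 3.061]
ft_force: [0.2, 0.1, 0.7]
finger_gap: 0.0397
```

Request:
send_rows:
  increments:
    - [[0, -0.04, 0, 0], [0, -0.08, 0, 0], [0, -0.12, 0, 0], [0, -0.12, 0, 0], [0, -0.12, 0, 0]]

```text
clock: 59.6
tool_pos: [0.4339, -0.0486, 0.2217]
tcp_rot: [3.141, 0.001, 3.06]
ft_force: [0.3, 0.5, -0.4]
finger_gap: 0.0402
```

```bash
python3 - <<'E'
from h import *
s=env.sense(); T=wTc('wrist',s); im=read_camera('wrist'); cv2.imwrite('pics/w15.png',im); t=read_camera('top'); sd=read_camera('side')
print(s['clock'],s['tool_pos'],s['tcp_rot'],s['finger_gap'])
o=np.zeros((600,800,3),np.uint8)
o[:250,:400]=cv2.resize(im,(400,250)); o[:360,400:800]=cv2.resize(t[155:275,230:363],(400,360),interpolation=cv2.INTER_CUBIC)
o[260:600,:400]=cv2.resize(sd[150:235,230:380],(400,227),interpolation=cv2.INTER_CUBIC)[:340] if 0 else 0
o[260:487,:400]=cv2.resize(sd[150:235,230:380],(400,227),interpolation=cv2.INTER_CUBIC)
o[370:600,400:800]=cv2.resize(t[145:283,360:480],(400,230)) 
cv2.imwrite('pics/c15.png',o); cv2.imwrite('pics/t15.png',t)
C=np.array([.4484,.131]);e=np.array([.9968,-.0795])
print('pins top px',w2px('top',[np.r_[C+e*k,.073] for k in(.108,-.108)]).round(1).tolist())
E
```

```text
59.6 [ 0.4338911  -0.04863965  0.22168707] [3.14130559e+00 6.77689547e-04 3.06045009e+00] 0.04022421497239117
pins top px [[284.8, 174.6], [275.6, 261.5]]
```

View pics/c15.png

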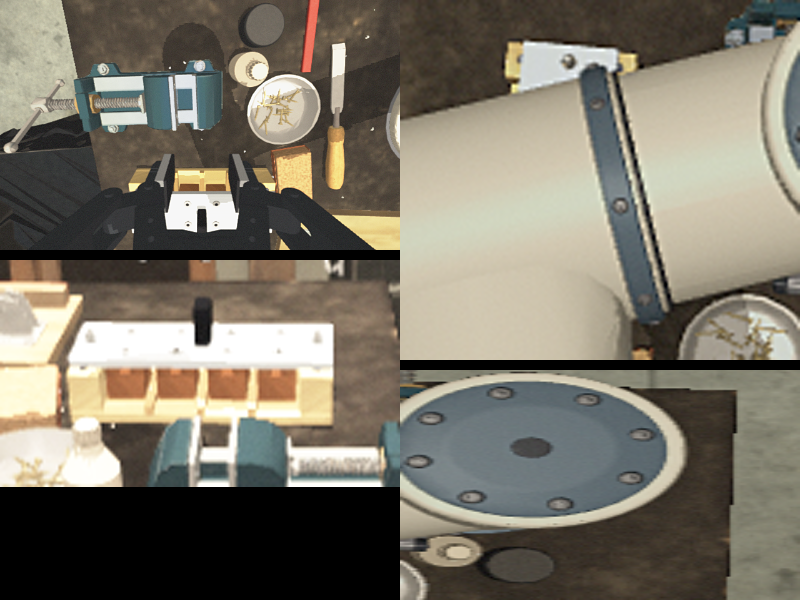

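```bash
python3 -c "
from h import *
print(finish_job())"
```

```text
the job is handed in; nothing more can be done
None
```

The job is handed in after about 60 s of robot time. All four blocks lie groove-up in their own channels, and the lid is on both dowels and released.

**Blocks:** All four were on the bench and each lay on a wrong face. I tipped three over once. The fourth, groove-down, I moved to open bench and tipped twice. Each then went into a channel, held by its ends.

**Lid:** It slid over both dowels with no side force on the way down. It stopped at tool height 81.5 mm against 81.6 mm predicted for fully home, with an 18.8 N upward reaction and 9.5 N sideways when pressed.

**Last checks:**
- A close-up before the lid went on showed all four blocks seated, groove up and about midway along their channels.
- The final side and wrist pictures showed the lid level on both end walls and the gripper clear of it.
- The glue bottle and black tin looked unmoved in the final pictures. I did not measure their positions.

**What the checks did not cover:** In the last top picture the arm covered most of the jig. I have no overhead measurement of the holes against the dowels; that rests on the insertion depth and the two other cameras. The top and wrist cameras disagreed by about 2 mm on the jig's position, and I used the wrist values.

No knock or grip slip was noticed, and no check failed.

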